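# Hang rinsed glass plates on the drying stand

## Task

Set the rinsed glass plates out to dry: slide the drip tray in under the front of the drying stand so that it will catch the drips of all three places, and swing all three swivel hooks round to point straight out to the front over the tray. Then draw every plate carrier up out of the slotted rinse rack and hang each by its stirrup in the dip of a hook of its own, and finally switch on the drying fan with its toggle. Do not disturb the other things on the table.

Things in the scene. Friction and masses are not known exactly. Their poses are not given: they have to be found in the camera images.
- stand: Drying stand, fixed: black base bar 40 (x) x 270 (y) x 12 mm with three steel posts 13 mm thick at y = -100, 0 and +100 mm, a swivel hook turning on each post's vertical axis. Origin: centre of the base's underside, on the table. Its -x is the stand's front, where the tray belongs. Hook hubs: 20 mm thick, top 168 mm above the table.
- hook1 (a joint): Angle (rad) of swivel hook 1, on the post at the stand's y = -100 mm. 0: its arm points straight out to the stand's front (-x). Positive is counter-clockwise from above: +1.57 points to the stand's -y, -1.57 to its +y. Range -2.2 to 2.2; light friction (0.05 N m) keeps it where it is left.
- hook1_seat (a point): Seat of hook 1: top of its 8 mm round rod in mid-dip, 66 mm from the post's axis, 154 mm above the table; local -x points outward along the arm. The dip is level from 50 to 82 mm from the axis; the rod's top is 164 mm up between hub and dip (12 to 40 mm), and at the upturned tip (95 mm) 165 mm. Can be pinched across the dip from above.
- hook2 (a joint): Angle (rad) of swivel hook 2, on the post at the stand's y = 0 mm. 0: its arm points straight out to the stand's front (-x). Positive is counter-clockwise from above: +1.57 points to the stand's -y, -1.57 to its +y. Range -2.2 to 2.2; light friction (0.05 N m) keeps it where it is left.
- hook2_seat (a point): Seat of hook 2: top of its 8 mm round rod in mid-dip, 66 mm from the post's axis, 154 mm above the table; local -x points outward along the arm. The dip is level from 50 to 82 mm from the axis; the rod's top is 164 mm up between hub and dip (12 to 40 mm), and at the upturned tip (95 mm) 165 mm. Can be pinched across the dip from above.
- hook3 (a joint): Angle (rad) of swivel hook 3, on the post at the stand's y = 100 mm. 0: its arm points straight out to the stand's front (-x). Positive is counter-clockwise from above: +1.57 points to the stand's -y, -1.57 to its +y. Range -2.2 to 2.2; light friction (0.05 N m) keeps it where it is left.
- hook3_seat (a point): Seat of hook 3: top of its 8 mm round rod in mid-dip, 66 mm from the post's axis, 154 mm above the table; local -x points outward along the arm. The dip is level from 50 to 82 mm from the axis; the rod's top is 164 mm up between hub and dip (12 to 40 mm), and at the upturned tip (95 mm) 165 mm. Can be pinched across the dip from above.
- tray_center (a point): Shallow stainless drip tray, loose, 0.4 kg, 72 (x) x 300 (y) mm, walls 12 mm high and 3 mm thick, floor 3 mm; this point is its middle, 6 mm above its underside. It slides on the table.
- tray_grip (a point): Centre of the tray's black pan handle, a bar 62 (x) x 14 (y) x 26 mm lying on the table, 115 mm from the tray's middle along the tray's -x axis, joined to it by a flat steel tongue 30 mm wide and 5 mm thick. Pinch it across its 14 mm from above and slide the tray.
- rack: White slotted rinse rack, fixed, 196 (x) x 92 (y) x 58 mm. Four slots across it at x = -60, -20, 20 and 60 mm, each 10 mm wide, with a floor 12 mm above the table; the slot walls end 58 mm above the table. Carriers stand upright in slots, their x along the rack's x. Origin: centre of its underside.
- plate1_eye (a point): Carrier 1 (None if absent), 0.13 kg: steel frame 6 mm thick (x), 62 wide (y), 64 high round a glass pane; on top a stirrup with a black grip tab 8 (x) x 26 (y) x 26 mm. This point: underside of the stirrup's crossbar, 98 mm above the frame's foot; tab from 8 to 34 mm above it; below it the hook opening, 30 wide, 34 high. x is square to the glass. Hung, it lies on a hook's seat.
- plate2_eye (a point): Carrier 2 (None if absent), 0.13 kg: steel frame 6 mm thick (x), 62 wide (y), 64 high round a glass pane; on top a stirrup with a black grip tab 8 (x) x 26 (y) x 26 mm. This point: underside of the stirrup's crossbar, 98 mm above the frame's foot; tab from 8 to 34 mm above it; below it the hook opening, 30 wide, 34 high. x is square to the glass. Hung, it lies on a hook's seat.
- plate3_eye (a point): Carrier 3 (None if absent), 0.13 kg: steel frame 6 mm thick (x), 62 wide (y), 64 high round a glass pane; on top a stirrup with a black grip tab 8 (x) x 26 (y) x 26 mm. This point: underside of the stirrup's crossbar, 98 mm above the frame's foot; tab from 8 to 34 mm above it; below it the hook opening, 30 wide, 34 high. x is square to the glass. Hung, it lies on a hook's seat.
- plate4_eye (a point): Carrier 4 (None if absent), 0.13 kg: steel frame 6 mm thick (x), 62 wide (y), 64 high round a glass pane; on top a stirrup with a black grip tab 8 (x) x 26 (y) x 26 mm. This point: underside of the stirrup's crossbar, 98 mm above the frame's foot; tab from 8 to 34 mm above it; below it the hook opening, 30 wide, 34 high. x is square to the glass. Hung, it lies on a hook's seat.
- fan: Black box fan on a foot, fixed, 120 (x) x 44 (y) x 130 mm high, facing its -y towards the stand. Origin: centre of the foot's underside. A toggle switch stands on its top; pushing the toggle towards the fan's +x switches it on.
- switch (a joint): Angle (rad) of the fan's toggle: 0 off (leaning 0.45 rad to the fan's -x), 0.9 fully on (leaning as far to its +x). It stays where it is left; about 1.5 N at the tip moves it.
- switch_tip (a point): Ball end (11 mm across) of the fan's toggle, 34 mm from its pivot; the pivot lies 138 mm above the table over the fan's origin.
- gamepad: Black game controller, 100 mm wide, a bystander.
- beaker: Glass beaker 60 mm across, 75 mm high, a bystander.
- wash_bottle: White bottle 56 mm across, 150 mm high, a bystander.
- lens_mount: Lens in a black mount on a post, 104 mm high, a bystander.
- jar: Amber jar 48 mm across, 55 mm high, a bystander.
- wipes_box: Cardboard box 60 x 90 x 45 mm, a bystander.
- hex_driver: Screwdriver-shaped hex driver 140 mm long, lying, a bystander.
Not all that is in view belongs to the job. Leave any purple or red look-alike of the part that bears plate4_eye alone.

How it is judged:
On the way, in this order (a step that is already met when the one before it is completed fails the run):
1. the tray lies under all three places and all three hooks point straight out to the front over it (value of joint hook1 between -0.25 and 0.25 rad and value of joint hook2 between -0.25 and 0.25 rad and value of joint hook3 between -0.25 and 0.25 rad and x of hook1_seat in the frame of tray_center between -0.028 and 0.028 m and y of hook1_seat in the frame of tray_center between -0.14 and 0.14 m and x of hook3_seat in the frame of tray_center between -0.028 and 0.028 m and y of hook3_seat in the frame of tray_center between -0.14 and 0.14 m and height (world z) of tray_center below 0.014 m and angle between tray_center's own z axis and vertical below 0.06 rad), for 0.2 s.
2. every plate carrier hangs on a hook of its own ((distance between plate1_eye and hook1_seat below 0.02 m or distance between plate1_eye and hook2_seat below 0.02 m or distance between plate1_eye and hook3_seat below 0.02 m) and angle between each of plate1_eye, plate2_eye, plate3_eye, plate4_eye's own z axis and vertical below 0.2 rad and (distance between plate2_eye and hook1_seat below 0.02 m or distance between plate2_eye and hook2_seat below 0.02 m or distance between plate2_eye and hook3_seat below 0.02 m) and (distance between plate3_eye and hook1_seat below 0.02 m or distance between plate3_eye and hook2_seat below 0.02 m or distance between plate3_eye and hook3_seat below 0.02 m) and (distance between plate4_eye and hook1_seat below 0.02 m or distance between plate4_eye and hook2_seat below 0.02 m or distance between plate4_eye and hook3_seat below 0.02 m) and horizontal distance between plate1_eye and plate2_eye above 0.05 m and horizontal distance between each of plate1_eye, plate2_eye and plate3_eye above 0.05 m and horizontal distance between each of plate1_eye, plate2_eye, plate3_eye and plate4_eye above 0.05 m), for 0.3 s.
3. the fan is switched on (value of joint switch above 0.7 rad), for 0.1 s.
At the end, for the whole second after the job is handed in: Hooks within 0.25 rad of straight out; tray flat on the table, the outer hooks' seats within 28 mm (across) and 140 mm (along) of its middle; each carrier's hanging point within 20 mm of the seat of its own hook, upright within 0.2 rad; toggle past 0.7 rad (all of step 1 and all of step 2 and value of joint switch above 0.7 rad); the robot touches nothing.
It fails at once if one of the other things on the table is disturbed (moved 3 cm or more) (distance of any of gamepad, beaker, wash_bottle, lens_mount, jar, wipes_box, hex_driver from where it was at the start of the episode above 0.03 m).
Of plate1, plate2, plate3, plate4 only 2 to 3 are there at a start; the rules pass over those that are not, and their reading is None.
At some moment in a run one of tray may be knocked a few centimetres aside while the robot is not near it.
Once in a run the grip may slacken for a moment while it holds something.
It also fails if it takes over 210 s, if anything falls off the work surface, if the arm or the gripper's body presses on something with over 40 N, if the wrist force passes 120 N, or if a joint passes its speed limit or range.

## Robot

A 6-joint arm with a two-finger parallel gripper is mounted at the origin on the work surface. World frame = base frame: x ahead of the robot, y to its left, z up, the work surface at z = 0. Lengths are in m, angles in rad, forces in N, time in s.
With the tool pointing down it reaches from about 0.375 to 0.925 m from the base axis. Payload 5.7 kg.
Tool frame: the origin (TCP) lies between the finger pads; the fingertips stand 11 mm ahead of it and the grasp point (between the pads) lies 8 mm behind it (robot.finger_overhang is the distance from the TCP to the fingertips, in m); z points along the fingers, y is the line along which they close (so a half turn about z gives the same grasp; the last joint's range is limited). The gripper opens to 85 mm and grips with 20 to 120 N. Pads are 22 mm wide; open, the fingers measure 114 mm over their backs; the gripper's body (76 mm by 85 mm) begins 54 mm behind the grasp point. The pads swing forward as they close: fully open they stand 13 mm farther back than shut.
Start: joints at [-0.115, 0.359, 1.51, -0, 1.272, -0.115], TCP at [0.6, -0, 0.242] pointing down, gripper open.
Joint ranges: [-2.97, 2.97], [-1.01, 2.36], [0.21, 2.38], [-0.96, 4.11], [0.2, 2.71], [-2.98, 2.98]. Speed limits (rad/s): [2.39, 2.39, 3.14, 3.14, 3.14, 3.14].

## Interface

Orientations are given as [roll, pitch, yaw] about the fixed x, y, z axes, in that order (R = Rz(yaw) Ry(pitch) Rx(roll)).
In Python, from bench import robot gives the robot as it stands.
- The arm moves only by the tool move_arm, never from a script. Its argument "series" is a list of rows, each a list of 3 entries, a list of its own where there are three numbers: the shift along the tool's x, y, z normalised to -1 to 1, where 1 is 0.2 m, then the turn, a rotation vector about the tool's x, y, z normalised to -1 to 1, where 1 is 0.12 rad, then the opening, from 0 (shut) to 1 (fully open). In form: [[[dx, dy, dz], [rx, ry, rz], fingers], ...]. A call has 1 to 20 rows; each row shifts and turns the commanded pose from where the row before left it, along the tool's axes as they then stand; what a row does not reach is not made up. A row lasts 1/12 s, in which the tool goes at most 41.7 mm and 7.16 degrees, less where a joint would pass 70% of its speed; a pose out of reach is approached as far as the arm can. A call with a number of a shift or a turn outside -1 to 1 is refused whole. A call with a gripper value outside its range is refused whole. The fingers move at their own pace and stop on an object; "grip_force" is the grip in N (left out, the last holds). Time passes only in rows, so rows that do not move let the fingers close. It gives the time, the measured TCP pose, the force, the opening and the grip force at its end, in the units of the state.
- robot.observe(): the state, without advancing time (a new reading comes with each control period).
- robot.grab_frame(name): name is "scene" or "side" or "wrist"; returns a dict with "pixels" (480x640x3 uint8, red, green, blue), "camera_matrix" (3x3 intrinsics, pixels), "k1" (the pictures are not rectified: a ray, as slopes to the right and down, at radius r is drawn at 1 + k1 r^2 times it, then the intrinsics apply), "eye" and "orientation" of the camera in the world. Camera axes: x right, y down, z forward; pixel columns grow to the right and rows downward; lengths in m; the calibration is good to about 2 mm. A picture is of the moment at which its call begins. There is no depth.
- robot.hand_in(): hands the job in; it is judged then, once.
The state is a dict: "t": time; "joints": joint angles; "joint_vel": joint speeds; "joint_efforts": joint torques, N m; "tool_pos": TCP position; "ee_rot": TCP orientation; "force": force on the tool from outside, world axes, zero at the start; "torque": the same for the moment, N m; "gripper_width": finger opening in m; "grip_force": force on a finger pad.
Only numpy, scipy, OpenCV 4.12 (cv2) and the standard library are available. Lean on these libraries where they do the work, as an engineer would, in place of code of your own. Each camera call takes 0.05 s, during which the arm holds its last target. There are 200 camera calls.

## Working session

There is one attempt and no reset: what is moved stays moved. The work goes in short steps, Python scripts to look and compute and a tool call to move; the robot and the scene stay as the last step left them, time stands still between calls to the robot, and variables do not carry over. Pictures are saved under pics/ and viewed, at most 14 in all, crops included, and the job is handed in when it is done.

Besides the shell and the picture viewer there is one more tool, called after ">>>" as name(argument=value, ...), one argument or row to a line, values as JSON. move_arm: Moves the arm, as the interface text tells. Its arguments: {"type":"object","properties":{"series":{"type":"array"},"grip_force":{"type":"number"}},"required":["series"]}

```bash
ls; mkdir -p pics; cat > h.py <<'E'
import numpy as np, cv2
from bench import robot
from scipy.spatial.transform import Rotation as R
def rot(o):
    o=np.array(o,float)
    return o if o.shape==(3,3) else (R.from_euler('xyz',o).as_matrix() if o.size==3 else R.from_quat(o).as_matrix())
def grab(n,save=None):
    f=robot.grab_frame(n); 
    if save: cv2.imwrite('pics/'+save+'.png',cv2.cvtColor(f['pixels'],cv2.COLOR_RGB2BGR))
    np.save(f'/tmp/{save or n}.npy',f,allow_pickle=True)
    return f
def load(s): return np.load(f'/tmp/{s}.npy',allow_pickle=True).item()
def ray(f,u,v):
    K=np.array(f['camera_matrix']); d=np.array([(u-K[0,2])/K[0,0],(v-K[1,2])/K[1,1]])
    s=d.copy()
    for _ in range(20): s=d/(1+f['k1']*(s@s))
    w=rot(f['orientation'])@np.array([s[0],s[1],1]); return np.array(f['eye'],float),w/np.linalg.norm(w)
def onz(f,u,v,z):
    e,w=ray(f,u,v); return e+w*(z-e[2])/w[2]
def proj(f,p):
    c=rot(f['orientation']).T@(np.array(p,float)-f['eye']); s=c[:2]/c[2]; s=s*(1+f['k1']*(s@s)); K=np.array(f['camera_matrix'])
    return np.array([K[0,0]*s[0]+K[0,2],K[1,1]*s[1]+K[1,2]])
def tri(*obs):
    A=np.zeros((3,3));b=np.zeros(3)
    for f,u,v in obs:
        e,w=ray(f,u,v);P=np.eye(3)-np.outer(w,w);A+=P;b+=P@e
    x=np.linalg.solve(A,b); return x,[np.linalg.norm(np.cross(x-ray(*o)[0],ray(*o)[1])) for o in obs]
E
python3 - <<'E'
from h import *
for n in ('scene','side','wrist'):
    f=grab(n,n+'0'); print(n,f['eye'],f['orientation'],f['camera_matrix'],f['k1'])
print(robot.observe())
E
```

```text
pics
scene [1.02489296 0.44075901 1.11561303] [-2.52646964 -0.00824285  2.39379703] [[481.55813907   0.         318.08381149]
 [  0.         481.55813907 249.52353522]
 [  0.           0.           1.        ]] -0.03517042781766679
side [ 0.24155157 -0.78705677  0.69841575] [-2.2084441   0.01881908 -0.4222516 ] [[446.46147897   0.         319.52553626]
 [  0.         446.46147897 239.10017556]
 [  0.           0.           1.        ]] 0.000887189344019159
wrist [0.59833504 0.08096447 0.37299337] [2.82128584e+00 1.50407123e-03 1.91787405e-05] [[363.56859802   0.         320.33980921]
 [  0.         363.56859802 241.15817444]
 [  0.           0.           1.        ]] -0.07444658017997252
{'t': 0.15, 'joints': array([-1.15077398e-01,  3.59374186e-01,  1.51117220e+00, -3.96182720e-05,
        1.27251136e+00, -1.15088877e-01]), 'joint_vel': array([ 0.00039537, -0.00383522, -0.00331514,  0.00015897, -0.00109922,
       -0.00054961]), 'joint_efforts': array([ 1.72794025e-04, -5.28028965e+01, -2.78930157e+01, -4.07995576e-04,
        8.21093854e-03, -1.54210170e-05]), 'tool_pos': array([5.99493166e-01, 5.06896516e-05, 2.41630484e-01]), 'ee_rot': array([-3.14013291e+00, -1.30642625e-04,  1.57081938e+00]), 'force': array([-0.1245211 , -0.65732007,  0.63289469]), 'torque': array([-0.00183789, -0.02803123, -0.02207142]), 'grip_force': 0.0, 'gripper_width': 0.08541288415373376}
```

View pics/scene0.png

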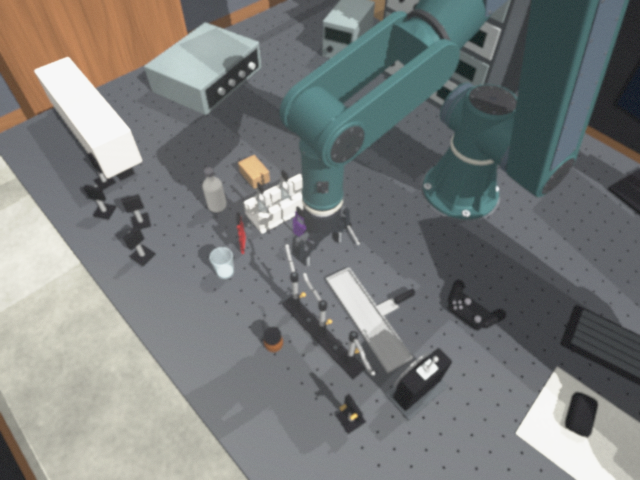

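View pics/side0.png

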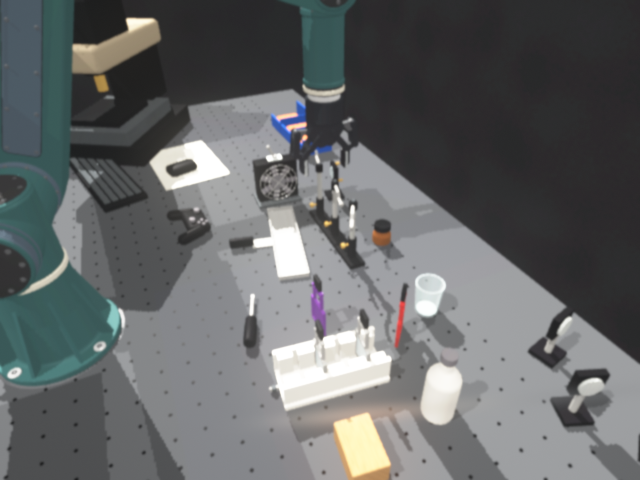

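The scene view shows the rack near (278,205) with two carriers, the stand from (290,300) to (360,370), the tray at (370,320), and the fan at (425,378). The side view shows the rack at (330,365), the stand at (335,235), and purple (318,305) and red (400,320) look-alikes. I'll take enlarged crops next.

```bash
cat >> h.py <<'E'
def crop(f,u0,v0,u1,v1,s,name):
    im=cv2.cvtColor(f['pixels'],cv2.COLOR_RGB2BGR)[v0:v1,u0:u1]
    im=cv2.resize(im,None,fx=s,fy=s,interpolation=cv2.INTER_CUBIC)
    im=cv2.convertScaleAbs(im,alpha=1.2,beta=10)
    for u in range((u0//20+1)*20,u1,20):
        cv2.line(im,(int((u-u0)*s),0),(int((u-u0)*s),6),(0,255,255),1); cv2.putText(im,str(u),(int((u-u0)*s)-10,17),0,.35,(0,255,255),1)
    for v in range((v0//20+1)*20,v1,20):
        cv2.line(im,(0,int((v-v0)*s)),(6,int((v-v0)*s)),(0,255,255),1); cv2.putText(im,str(v),(8,int((v-v0)*s)+4),0,.35,(0,255,255),1)
    cv2.imwrite('pics/'+name+'.png',im)
E
python3 - <<'E'
from h import *
crop(load('scene0'),210,150,460,440,2.06,'c1'); crop(load('side0'),220,130,440,420,2.06,'c2')
a=cv2.imread('pics/c1.png');b=cv2.imread('pics/c2.png');print(a.shape,b.shape)
E
```

```text
(597, 515, 3) (597, 453, 3)
```

View pics/c1.png

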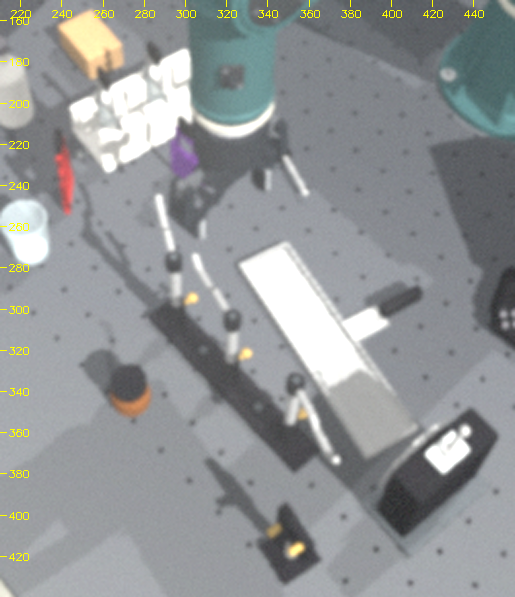

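View pics/c2.png

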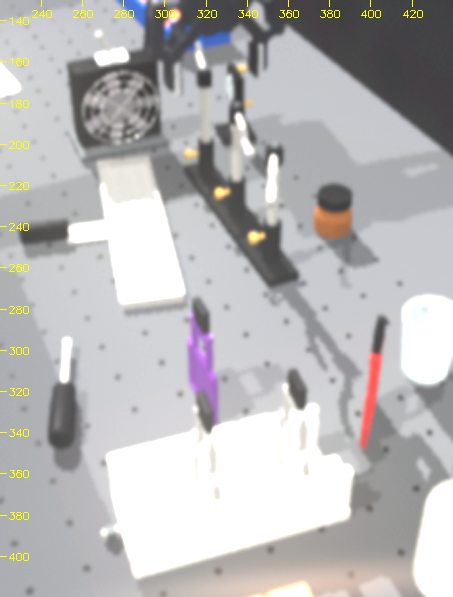

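View pics/wrist0.png

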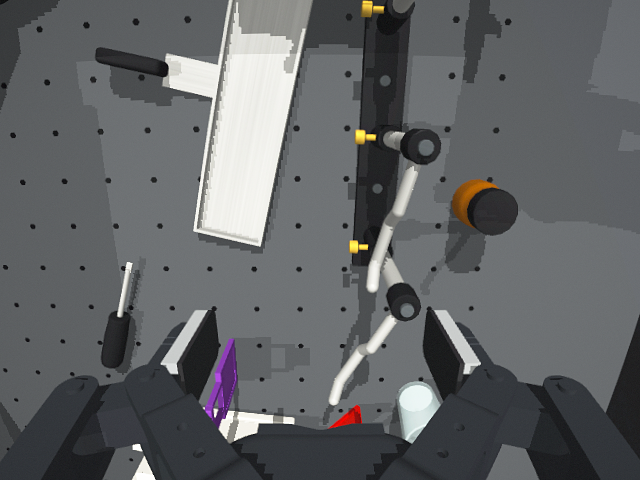

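The views give hub tops at wrist (425,147) and (403,302), arm tips at (373,288) and (333,402), yellow screws on the stand's front at (360,137), and the tray's lower corners at (195,231) and (262,246). The side view shows two carriers in the rack, with tabs at (320,334) and (363,320). Next I'll compute positions.

```bash
python3 - <<'E'
from h import *
np.set_printoptions(precision=4,suppress=True)
w,s,d=load('wrist0'),load('scene0'),load('side0')
print('hub1',tri((w,406,310),(s,294,276.5),(d,352,205)),onz(w,406,310,.168))
for n,a,b in (('hub1',(406,310),(294,276)),('hub2',(427,147),(323,305))):
    print(n,tri((w,*a),(s,*b)),onz(w,*a,.168),onz(s,*b,.168))
print('hub3',onz(s,353,334,.168),'tip3',onz(s,373,373,.165))
print('tip1',tri((w,333,402),(s,287,245)),onz(w,333,402,.165),'tip2',tri((w,373,289),(s,304,274)),onz(w,373,289,.165))
print('screws',[onz(w,*p,.006) for p in ((367,9),(360,137),(354,246))])
# tray
for p in ((195,231),(262,246)): print('tray near',onz(w,*p,.012))
for p in ((237,277),(289,268-20),(371,371),(417,356)): print('tray sc',onz(s,*p,.012))
print('handle w',onz(w,97,53,.026),onz(w,168,69,.026))
print('fan ball',tri((s,435,359),(d,268,146)),onz(s,435,359,.165))
print('fan top corners',[onz(s,*p,.13) for p in ((439,349),(498,359),(404,396))])
for n,a,b in (('tabA',(262,181),(318,325)),('tabB',(284,171),(362,313))):
    print(n,tri((s,*a),(d,*b)))
print('rack top', [onz(s,*p,.058) for p in ((244,201),(262,229),)],[onz(d,*p,.058) for p in ((272,352),)])
print('handle s', onz(s,380,308,.02),onz(s,414,291,.02))
E
```

```text
hub1 (array([ 0.6524, -0.0334,  0.1599]), [np.float64(0.004272887565143798), np.float64(0.0028210962493056056), np.float64(0.0029278827488785756)]) [ 0.6527 -0.0333  0.168 ]
hub1 (array([ 0.6537, -0.0326,  0.1637]), [np.float64(0.0027074866914190065), np.float64(0.0027074866914190373)]) [ 0.6527 -0.0333  0.168 ] [ 0.6561 -0.0275  0.168 ]
hub2 (array([0.6575, 0.0694, 0.1627]), [np.float64(0.0021760288841267605), np.float64(0.0021760288841267453)]) [0.657  0.0678 0.168 ] [0.6587 0.0736 0.168 ]
hub3 [0.6596 0.1687 0.168 ] tip3 [0.6904 0.2574 0.165 ]
tip1 (array([ 0.6077, -0.109 ,  0.1643]), [np.float64(0.0012611706512940077), np.float64(0.0012611706512941636)]) [ 0.6071 -0.1099  0.165 ] tip2 (array([ 0.632 , -0.0209,  0.1603]), [np.float64(0.001148178904286832), np.float64(0.00114817890428683)]) [ 0.6313 -0.0199  0.165 ]
screws [array([0.6399, 0.18  , 0.006 ]), array([0.6365, 0.0665, 0.006 ]), array([ 0.6338, -0.0462,  0.006 ])]
tray near [ 0.4666 -0.0277  0.012 ]
tray near [ 0.5364 -0.0442  0.012 ]
tray sc [ 0.7108 -0.206   0.012 ]
tray sc [ 0.5446 -0.1839  0.012 ]
tray sc [0.6364 0.2212 0.012 ]
tray sc [0.5263 0.2712 0.012 ]
handle w [0.3968 0.1442 0.026 ] [0.4616 0.128  0.026 ]
fan ball (array([0.5743, 0.3258, 0.1699]), [np.float64(0.0007793485494074329), np.float64(0.000779348549407221)]) [0.5728 0.3249 0.165 ]
fan top corners [array([0.5315, 0.3117, 0.13  ]), array([0.455 , 0.4148, 0.13  ]), array([0.6669, 0.3287, 0.13  ])]
tabA (array([ 0.4714, -0.3258,  0.1324]), [np.float64(0.03401145065145231), np.float64(0.03401145065145237)])
tabB (array([ 0.4807, -0.3202,  0.164 ]), [np.float64(0.033621233369786875), np.float64(0.033621233369786896)])
rack top [array([ 0.5514, -0.3722,  0.058 ]), array([ 0.5775, -0.2573,  0.058 ])] [array([ 0.3677, -0.268 ,  0.058 ])]
handle s [0.4997 0.1219 0.02  ] [0.3965 0.1482 0.02  ]
```

```bash
cat >> h.py <<'E'
def go(p,axis=None,sym=True):
    """remaining shift (units of .2 m, tool axes after the turn) and turn (units .12 rad about tool z) so that tool y lies along world angle axis"""
    o=robot.observe(); T=rot(o['ee_rot']); cur=np.arctan2(T[1,1],T[0,1]); 
    dy=0 if axis is None else axis-cur
    dy=(dy+np.pi/2)%np.pi-np.pi/2 if sym else (dy+np.pi)%(2*np.pi)-np.pi
    T2=R.from_euler('z',dy).as_matrix()@T
    print('turn rz units',round(-dy/.12,2),'shift units',np.round(T2.T@(np.array(p)-o['tool_pos'])/.2,3),'j6',round(o['joints'][5],2),'pos',np.round(o['tool_pos'],4))
E
python3 - <<'E'
from h import *
np.set_printoptions(precision=4,suppress=True)
w,s,d=load('wrist0'),load('scene0'),load('side0')
S=lambda x,y:(210+x/2.06,150+y/2.06)
D=lambda x,y:(220+x/2.06,130+y/2.06)
print('traysc',[onz(s,*S(*p),.012) for p in ((237,264),(289,242),(366,459),(418,430))])
print('fan',[onz(s,*S(*p),.13) for p in ((473,408),(497,436),(379,497),(404,536))])
print('far',tri((s,*S(104,70)),(d,*D(297,373))),'near',tri((s,*S(154,50)),(d,*D(204,396))))
print('rack',[onz(s,*S(*p),.058) for p in ((70,105),(107,172))],[onz(d,*D(*p),.058) for p in ((107,455),(350,465),(285,410))])
print('gamepad',onz(s,475,305,.02),'driver',[onz(w,*p,.015) for p in ((115,350),(128,265))])
print('purple',tri((s,*S(178,135)),(d,*D(200,305))),'red',tri((s,*S(60,135)),(d,*D(382,320))))
go([.429,.136,.12],1.333)
E
```

```text
traysc [array([ 0.5383, -0.0429,  0.012 ]), array([ 0.4639, -0.0211,  0.012 ]), array([0.6105, 0.2514, 0.012 ]), array([0.539 , 0.2691, 0.012 ])]
fan [array([0.5287, 0.3112, 0.13  ]), array([0.5349, 0.3486, 0.13  ]), array([0.6747, 0.3078, 0.13  ]), array([0.6858, 0.3512, 0.13  ])]
far (array([ 0.521 , -0.323 ,  0.1463]), [np.float64(0.0008865358506656273), np.float64(0.0008865358506656225)]) near (array([ 0.4441, -0.3097,  0.1409]), [np.float64(0.0004203427104551883), np.float64(0.0004203427104552304)])
rack [array([ 0.5514, -0.3723,  0.058 ]), array([ 0.5875, -0.2452,  0.058 ])] [array([ 0.3684, -0.2656,  0.058 ]), array([ 0.555 , -0.3648,  0.058 ]), array([ 0.534 , -0.2858,  0.058 ])]
gamepad [0.3116 0.2836 0.02  ] driver [array([ 0.3522, -0.1751,  0.015 ]), array([ 0.3889, -0.0652,  0.015 ])]
purple (array([ 0.5009, -0.1877,  0.119 ]), [np.float64(0.00668136691253714), np.float64(0.006681366912537034)]) red (array([ 0.6274, -0.2853,  0.1325]), [np.float64(0.0027381595095305818), np.float64(0.0027381595095306)])
turn rz units -11.11 shift units [0.989 0.461 0.608] j6 -0.12 pos [0.5995 0.0001 0.2416]
```

>>> move_arm(
  series=[
    [[0,0,0],[0,0,-0.93],0.6],
    [[0,0,0],[0,0,-0.93],0.6],
    [[0,0,0],[0,0,-0.93],0.6],
    [[0,0,0],[0,0,-0.93],0.6],
    [[0,0,0],[0,0,-0.93],0.6],
    [[0,0,0],[0,0,-0.93],0.6],
    [[0,0,0],[0,0,-0.93],0.6],
    [[0,0,0],[0,0,-0.93],0.6],
    [[0,0,0],[0,0,-0.93],0.6],
    [[0,0,0],[0,0,-0.93],0.6],
    [[0,0,0],[0,0,-0.93],0.6],
    [[0,0,0],[0,0,-0.88],0.6],
    [[0.165,0.077,0],[0,0,0],0.6],
    [[0.165,0.077,0],[0,0,0],0.6],
    [[0.165,0.077,0],[0,0,0],0.6],
    [[0.165,0.077,0],[0,0,0],0.6],
    [[0.165,0.077,0],[0,0,0],0.6],
    [[0.165,0.077,0],[0,0,0],0.6],
    [[0,0,0.15],[0,0,0],0.6],
    [[0,0,0],[0,0,0],0.6],
  ],
)

```text
t: 1.82
tool_pos: [0.4251, 0.137, 0.2095]
ee_rot: [-3.139, -0.005, 2.907]
force: [-1.3, -1.2, -0.5]
gripper_width: 0.0513
grip_force: 0.0
```

```bash
python3 - <<'E'
from h import *
grab('wrist','w1'); go([.429,.136,.016],1.333)
crop(load('w1'),0,0,640,480,1.2,'w1c')
E
```

```text
turn rz units 0.02 shift units [-0.015  0.002  0.974] j6 -1.18 pos [0.4269 0.1365 0.2109]
```

View pics/w1c.png

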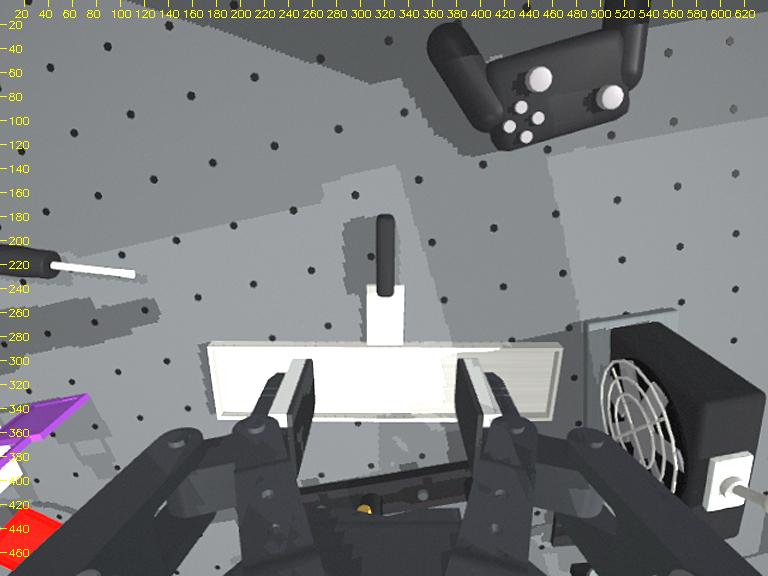

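The handle shows at (321,180)–(321,246), upright in the image, with the tray rim corners near (174,286) and (467,286). I'll confirm the handle position from here.

```bash
python3 - <<'E'
from h import *
np.set_printoptions(precision=4,suppress=True)
f=load('w1')
a,b=onz(f,321.5,180,.026),onz(f,321.5,246,.013); print(a,b)
c=[onz(f,*p,.012) for p in ((174,286),(468,286),(462,351),(181,350))]; print(np.array(c),np.mean(c,0))
v=c[1]-c[0]; print('tray yaw',np.arctan2(v[1],v[0])-np.pi/2)
E
```

```text
[0.3916 0.1452 0.026 ] [0.4547 0.1302 0.013 ]
[[ 0.4621 -0.0243  0.012 ]
 [ 0.5307  0.2637  0.012 ]
 [ 0.6067  0.2498  0.012 ]
 [ 0.5353 -0.0448  0.012 ]] [0.5337 0.1111 0.012 ]
tray yaw -0.233947867705653
```

>>> move_arm(
  series=[
    [[0,0,0.17],[0,0,0],0.6],
    [[0,0,0.17],[0,0,0],0.6],
    [[0,0,0.17],[0,0,0],0.6],
    [[0,0,0.17],[0,0,0],0.6],
    [[0,0,0.15],[0,0,0],0.6],
    [[0,0,0.09],[0,0,0],0.6],
    [[0,0,0.05],[0,0,0],0.6],
    [[0,0,0],[0,0,0],0.6],
    [[0,0,0],[0,0,0],0],
    [[0,0,0],[0,0,0],0],
    [[0,0,0],[0,0,0],0],
    [[0,0,0],[0,0,0],0],
    [[0,0,0],[0,0,0],0],
    [[0,0,0],[0,0,0],0],
  ],
  grip_force=40,
)

```text
t: 3.03
tool_pos: [0.4307, 0.1364, 0.0195]
ee_rot: [3.141, 0.003, 2.904]
force: [1.3, -1.4, 7.2]
gripper_width: 0.013
grip_force: 40.3
```

```bash
python3 - <<'E'
from h import *
import math
o=robot.observe(); p=o['tool_pos']; print(p,o['gripper_width'],o['force'])
# tray motion: turn +dphi about tool, shift so middle reaches (.5905,.070)
T=rot(o['ee_rot']); yaw=np.arctan2(T[1,1],T[0,1])-np.pi/2; print('tray yaw now',yaw)
off=np.array([.535,.111])-np.array([.4232,.1377]); print('off',off, np.hypot(*off))
d=-.027-yaw; g=np.array([p[0],p[1]])-np.array([.4232,.1377])  # grip relative to handle
c,s=math.cos(d),math.sin(d); tgt=np.array([.5905,.070])-np.array([[c,-s],[s,c]])@(off-g); print('tcp target',tgt)
go([*tgt,p[2]],np.pi/2-.027)
E
```

```text
[0.43066916 0.13642437 0.01946058] 0.012972978494241925 [ 1.34656622 -1.44829098  7.2149623 ]
tray yaw now -0.23761762011709608
off [ 0.1118 -0.0267] 0.11494402985801394
tcp target [0.48315935 0.07305073]
turn rz units -1.76 shift units [-0.271 -0.31   0.   ] j6 -1.18 pos [0.4307 0.1364 0.0195]
```

>>> move_arm(
  series=[
    [[0,0,0],[0,0,-0.35],0],
    [[0,0,0],[0,0,-0.35],0],
    [[0,0,0],[0,0,-0.35],0],
    [[0,0,0],[0,0,-0.35],0],
    [[0,0,0],[0,0,-0.36],0],
    [[-0.027,-0.031,0],[0,0,0],0],
    [[-0.027,-0.031,0],[0,0,0],0],
    [[-0.027,-0.031,0],[0,0,0],0],
    [[-0.027,-0.031,0],[0,0,0],0],
    [[-0.027,-0.031,0],[0,0,0],0],
    [[-0.027,-0.031,0],[0,0,0],0],
    [[-0.027,-0.031,0],[0,0,0],0],
    [[-0.027,-0.031,0],[0,0,0],0],
    [[-0.027,-0.031,0],[0,0,0],0],
    [[-0.027,-0.031,0],[0,0,0],0],
    [[0,0,0],[0,0,0],0],
    [[0,0,0],[0,0,0],0],
  ],
)

```text
t: 4.45
tool_pos: [0.4819, 0.0728, 0.0195]
ee_rot: [-3.141, 0.001, 3.116]
force: [-1.9, -1.4, 9.4]
gripper_width: 0.0134
grip_force: 41.8
```

```bash
python3 - <<'E'
from h import *
go([.4832,.073,.0195],np.pi/2-.027); print(robot.observe()['gripper_width'])
E
```

```text
turn rz units 0.01 shift units [-0.006  0.001 -0.   ] j6 -1.54 pos [0.4819 0.0728 0.0195]
0.013379522314069765
```

>>> move_arm(
  series=[
    [[0,0,0],[0,0,0],0.4],
    [[0,0,0],[0,0,0],0.4],
    [[0,0,0],[0,0,0],0.4],
    [[0,0,-0.1],[0,0,0],0.4],
    [[0,0,-0.2],[0,0,0],0.4],
    [[0,0,-0.2],[0,0,0],0.4],
    [[0,0,-0.2],[0,0,0],0.4],
    [[0,0,-0.2],[0,0,0],0.4],
    [[0,0,-0.2],[0,0,0],0.4],
    [[0,0,-0.15],[0,0,0.9],0.4],
    [[0,0,0],[0,0,0.95],0.4],
    [[0,0,0],[0,0,0.95],0.4],
    [[0,0,0],[0,0,0.95],0.4],
    [[0,0,0],[0,0,0.95],0.4],
    [[0,0,0],[0,0,0.95],0.4],
    [[0,0,0],[0,0,0.95],0.4],
    [[0,0,0],[0,0,0.95],0.4],
    [[0,0,0],[0,0,0.95],0.4],
    [[0,0,0],[0,0,0.95],0.4],
    [[0,0,0],[0,0,0.95],0.4],
  ],
)

```text
t: 6.12
tool_pos: [0.4812, 0.0731, 0.268]
ee_rot: [-3.141, -0.0, 1.862]
force: [0.5, 0.7, -0.0]
gripper_width: 0.0341
grip_force: 0.0
```

```bash
python3 - <<'E'
from h import *
go([.619,-.09,.26],-.54)
f=grab('wrist','w2')
E
```

```text
turn rz units 6.92 shift units [-0.345  1.01   0.039] j6 -0.28 pos [0.4812 0.0731 0.268 ]
```

>>> move_arm(
  series=[
    [[0,0,0],[0,0,0.87],0.4],
    [[0,0,0],[0,0,0.87],0.4],
    [[0,0,0],[0,0,0.87],0.4],
    [[0,0,0],[0,0,0.87],0.4],
    [[0,0,0],[0,0,0.87],0.4],
    [[0,0,0],[0,0,0.87],0.4],
    [[0,0,0],[0,0,0.87],0.4],
    [[0,0,0],[0,0,0.83],0.4],
    [[-0.058,0.168,0],[0,0,0],0.4],
    [[-0.058,0.168,0],[0,0,0],0.4],
    [[-0.058,0.168,0],[0,0,0],0.4],
    [[-0.058,0.168,0],[0,0,0],0.4],
    [[-0.058,0.168,0],[0,0,0],0.4],
    [[-0.055,0.168,0.04],[0,0,0],0.4],
    [[0,0,0],[0,0,0],0.4],
    [[0,0,0],[0,0,0],0.4],
  ],
)

```text
t: 7.5
tool_pos: [0.6203, -0.0903, 0.259]
ee_rot: [-3.14, 0.0, 1.037]
force: [-0.4, -0.1, -0.2]
gripper_width: 0.0342
grip_force: 0.0
```

```bash
python3 - <<'E'
from h import *
go([.619,-.09,.26],-.54)
f=grab('wrist','w3'); a=cv2.imread('pics/w2.png'); b=cv2.imread('pics/w3.png')
crop(f,0,0,640,480,1,'a'); crop(load('w2'),0,0,640,480,1,'b')
im=np.hstack([cv2.imread('pics/b.png')[:, 200:600],cv2.imread('pics/a.png')[:,140:540]]); cv2.imwrite('pics/m1.png',im)
E
```

```text
turn rz units 0.05 shift units [-0.002 -0.006 -0.005] j6 0.28 pos [ 0.6203 -0.0903  0.259 ]
```

View pics/m1.png

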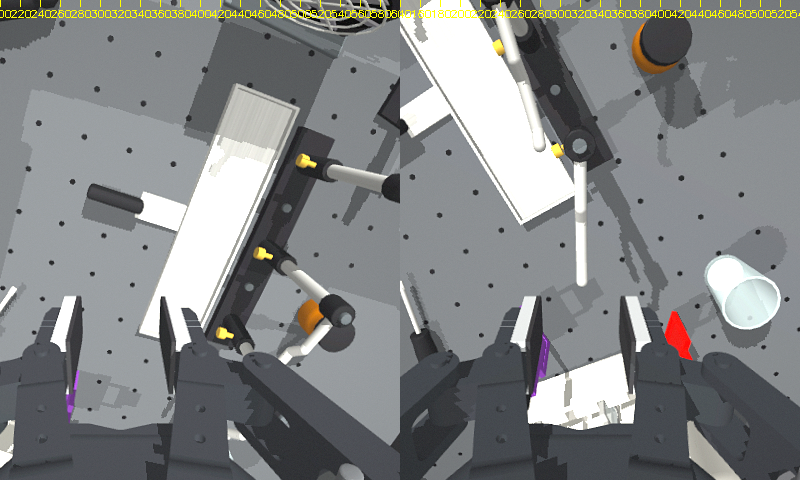

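Left half: the tray now lies against the stand's front. Right half: hook 1's hub top is at u,v (320,148) and its tip at (322,282), so the tool is in line with its arm.

```bash
python3 - <<'E'
from h import *
np.set_printoptions(precision=4,suppress=True)
f,w,g=load('w3'),load('wrist0'),load('w2')
h1,r=tri((f,320,148),(w,406,310)); t1,r2=tri((f,322,280),(w,333,402)); print(h1,r[0],onz(f,320,148,.168),t1,r2[0],onz(f,322,280,.165))
h2,r=tri((g,542,312),(w,427,147)); print(h2,r[0],onz(g,542,312,.168))
c=[onz(g,*p,.012) for p in ((235,84),(299,104),(140,336))]; print('tray',np.array(c)) 
v=c[0]-c[2];print('tray yaw',-np.arctan2(v[0],v[1]),'near-edge mid',(c[0]+c[2])/2)
print('screws w2', [onz(g,*p,.048) for p in ((223,333),(262,254),(304,161))])
d=t1-h1; a=np.arctan2(-d[1],-d[0]); print('hook1 world',a)
E
```

```text
[ 0.6524 -0.0335  0.168 ] 0.00030286425856409095 [ 0.6522 -0.0336  0.168 ] [ 0.6079 -0.1104  0.1638] 0.0008214199922703292 [ 0.6089 -0.1094  0.165 ]
[0.6598 0.0677 0.159 ] 0.0004677373271029219 [0.6524 0.0712 0.168 ]
tray [[ 0.3644  0.1614  0.012 ]
 [ 0.4311  0.1608  0.012 ]
 [ 0.3114 -0.159   0.012 ]]
tray yaw -0.16403644303341242 near-edge mid [0.3379 0.0012 0.012 ]
screws w2 [array([ 0.4165, -0.0968,  0.048 ]), array([0.4364, 0.0082, 0.048 ]), array([0.4521, 0.1115, 0.048 ])]
hook1 world 1.045566245055931
```

>>> move_arm(
  series=[
    [[0,0,0.12],[0,0,0],0.4],
    [[0,0,0.12],[0,0,0],0.4],
    [[0,0,0.12],[0,0,0],0.4],
    [[0,0,0.12],[0,0,0],0.4],
    [[0,0,0.105],[0,0,0],0.4],
    [[0,0,0],[0,0,0],0.4],
    [[0,0,0],[0,0,0],0],
    [[0,0,0],[0,0,0],0],
    [[0,0,0],[0,0,0],0],
    [[0,0,0],[0,0,0],0],
    [[0,0,0],[0,0,0],0],
  ],
  grip_force=25,
)

```text
t: 8.47
tool_pos: [0.6208, -0.0887, 0.1449]
ee_rot: [3.14, -0.001, 1.037]
force: [-1.2, 3.0, 3.7]
gripper_width: 0.0065
grip_force: 24.9
```

>>> move_arm(
  series=[
    [[0.0006,-0.02,0],[0,0,0.5],0],
    [[0.0006,-0.02,0],[0,0,0.5],0],
    [[0.0006,-0.02,0],[0,0,0.5],0],
    [[0.0006,-0.02,0],[0,0,0.5],0],
    [[0.0006,-0.02,0],[0,0,0.5],0],
    [[0.0006,-0.02,0],[0,0,0.5],0],
    [[0.0006,-0.02,0],[0,0,0.5],0],
    [[0.0006,-0.02,0],[0,0,0.5],0],
    [[0.0006,-0.02,0],[0,0,0.5],0],
    [[0.0006,-0.02,0],[0,0,0.5],0],
    [[0.0006,-0.02,0],[0,0,0.5],0],
    [[0.0006,-0.02,0],[0,0,0.5],0],
    [[0.0006,-0.02,0],[0,0,0.5],0],
    [[0.0006,-0.02,0],[0,0,0.5],0],
    [[0.0006,-0.02,0],[0,0,0.5],0],
    [[0.0006,-0.02,0],[0,0,0.5],0],
    [[0.0006,-0.02,0],[0,0,0.5],0],
    [[0.0006,-0.02,0],[0,0,0.5],0],
    [[0,0,0],[0,0,0],0],
    [[0,0,0],[0,0,0],0],
  ],
)

```text
t: 10.13
tool_pos: [0.5884, -0.029, 0.1447]
ee_rot: [3.141, -0.003, -0.041]
force: [-0.6, -0.1, 6.3]
gripper_width: 0.0067
grip_force: 25.1
```

```bash
python3 - <<'E'
from h import *
np.set_printoptions(precision=4,suppress=True)
f=load('w2')
c=[onz(f,*p,.012) for p in ((435,84),(499,104),(340,336))]; print('tray',np.array(c)) 
v=c[0]-c[2];print('tray yaw',-np.arctan2(v[0],v[1]),'front-edge mid',(c[0]+c[2])/2)
print('screws w2', [onz(f,*p,.048) for p in ((423,333),(462,254),(504,161))])
o=robot.observe();p=o['tool_pos'];print('hook1 angle est',np.arctan2(-.0335-p[1],.6524-p[0])+.027,o['gripper_width'],o['force'])
a=1.30;s=[.6575-.066*np.cos(a),.0685-.066*np.sin(a)]
go([*s,.25],a-np.pi/2); print(s)
E
```

```text
tray [[ 0.556   0.2193  0.012 ]
 [ 0.6265  0.222   0.012 ]
 [ 0.5523 -0.084   0.012 ]]
tray yaw -0.01221480071135492 front-edge mid [0.5541 0.0676 0.012 ]
screws w2 [array([ 0.632 , -0.0323,  0.048 ]), array([0.6357, 0.0678, 0.048 ]), array([0.6373, 0.1685, 0.048 ])]
hook1 angle est -0.042630477930709856 0.006719062651866516 [-0.5613 -0.06    6.3451]
turn rz units -11.18 shift units [ 0.234  0.203 -0.526] j6 1.45 pos [ 0.5884 -0.029   0.1447]
[np.float64(0.6398450773107772), np.float64(0.004905159762465264)]
```

>>> move_arm(
  series=[
    [[0,0,0],[0,0,0],0.4],
    [[0,0,0],[0,0,0],0.4],
    [[0,0,-0.08],[0,0,0],0.4],
    [[0,0,-0.15],[0,0,0],0.4],
    [[0,0,-0.15],[0,0,0],0.4],
    [[0,0,-0.15],[0,0,-0.93],0.4],
    [[0,0,0],[0,0,-0.93],0.4],
    [[0,0,0],[0,0,-0.93],0.4],
    [[0,0,0],[0,0,-0.93],0.4],
    [[0,0,0],[0,0,-0.93],0.4],
    [[0,0,0],[0,0,-0.93],0.4],
    [[0,0,0],[0,0,-0.93],0.4],
    [[0,0,0],[0,0,-0.93],0.4],
    [[0,0,0],[0,0,-0.93],0.4],
    [[0,0,0],[0,0,-0.93],0.4],
    [[0,0,0],[0,0,-0.93],0.4],
    [[0,0,0],[0,0,-0.93],0.4],
    [[0.117,0.1,0],[0,0,0],0.4],
    [[0.117,0.1,0],[0,0,0],0.4],
    [[0,0,0],[0,0,0],0.4],
  ],
)

```text
t: 11.8
tool_pos: [0.6426, 0.0076, 0.2492]
ee_rot: [3.138, -0.002, 1.298]
force: [1.2, 0.5, 1.2]
gripper_width: 0.0339
grip_force: 0.0
```

```bash
python3 - <<'E'
from h import *
f=grab('wrist','w4'); crop(f,100,0,540,400,1.5,'w4c')
go([.6398,.005,.142],1.3-np.pi/2)
E
```

```text
turn rz units -0.01 shift units [-0.008 -0.001  0.534] j6 0.17 pos [0.6404 0.0065 0.2488]
```

View pics/w4c.png

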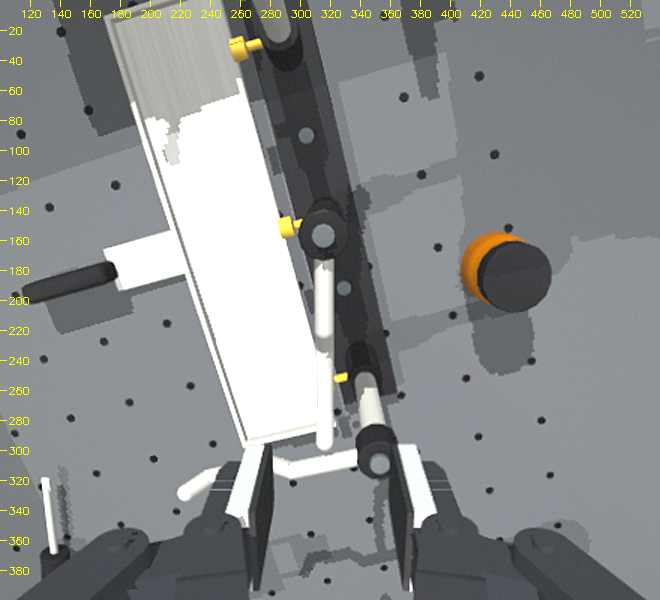

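Hook 2 hub is at (315,157) and its tip at (317,297), between the fingers. Hook 1 is swung out, hub at (353,309) and tip at (223,328).

```bash
python3 - <<'E'
from h import *
f=load('w4')
h=onz(f,315.3,157,.168);t=onz(f,316.7,295.5,.165);d=h-t;a=np.arctan2(d[1],d[0]);print(h,t,a)
h1=onz(f,352.7,308.7,.168);t1=onz(f,223,328,.165);d=h1-t1;print(h1,t1,np.arctan2(d[1],d[0])+.025)
go([h[0]-.066*np.cos(a),h[1]-.066*np.sin(a),.142],a-np.pi/2)
E
```

```text
[0.65537918 0.06752708 0.168     ] [ 0.63173979 -0.01888513  0.165     ] 1.3037643244921264
[ 0.65235769 -0.03318859  0.168     ] [ 0.56314828 -0.02552419  0.165     ] -0.060704188955898665
turn rz units -0.04 shift units [-0.016 -0.009  0.534] j6 0.17 pos [0.6404 0.0065 0.2488]
```

>>> move_arm(
  series=[
    [[-0.016,-0.009,0.12],[0,0,0],0.4],
    [[0,0,0.12],[0,0,0],0.4],
    [[0,0,0.12],[0,0,0],0.4],
    [[0,0,0.12],[0,0,0],0.4],
    [[0,0,0.054],[0,0,0],0.4],
    [[0,0,0],[0,0,0],0.4],
    [[0,0,0],[0,0,0],0],
    [[0,0,0],[0,0,0],0],
    [[0,0,0],[0,0,0],0],
    [[0,0,0],[0,0,0],0],
    [[0,0,0],[0,0,0],0],
  ],
  grip_force=25,
)

```text
t: 12.77
tool_pos: [0.6372, 0.0025, 0.144]
ee_rot: [3.138, -0.0, 1.296]
force: [0.7, -1.8, 3.0]
gripper_width: 0.0068
grip_force: 24.7
```

>>> move_arm(
  series=[
    [[0.0008,-0.0231,0],[0,0,0.583],0],
    [[0.0008,-0.0231,0],[0,0,0.583],0],
    [[0.0008,-0.0231,0],[0,0,0.583],0],
    [[0.0008,-0.0231,0],[0,0,0.583],0],
    [[0.0008,-0.0231,0],[0,0,0.583],0],
    [[0.0008,-0.0231,0],[0,0,0.583],0],
    [[0.0008,-0.0231,0],[0,0,0.583],0],
    [[0.0008,-0.0231,0],[0,0,0.583],0],
    [[0.0008,-0.0231,0],[0,0,0.583],0],
    [[0.0008,-0.0231,0],[0,0,0.583],0],
    [[0.0008,-0.0231,0],[0,0,0.583],0],
    [[0.0008,-0.0231,0],[0,0,0.583],0],
    [[0.0008,-0.0231,0],[0,0,0.583],0],
    [[0.0008,-0.0231,0],[0,0,0.583],0],
    [[0.0008,-0.0231,0],[0,0,0.583],0],
    [[0.0008,-0.0231,0],[0,0,0.583],0],
    [[0.0008,-0.0231,0],[0,0,0.583],0],
    [[0.0008,-0.0231,0],[0,0,0.583],0],
    [[0.0008,-0.0231,0],[0,0,0.583],0],
    [[0,0,0],[0,0,0],0],
  ],
)

```text
t: 14.43
tool_pos: [0.5885, 0.0699, 0.1438]
ee_rot: [-3.141, -0.002, -0.035]
force: [0.4, 1.4, 7.2]
gripper_width: 0.0064
grip_force: 24.8
```

```bash
python3 - <<'E'
from h import *
o=robot.observe();p=o['tool_pos'];print(p,'hook2 angle est',np.arctan2(.0675-p[1],.6555-p[0])+.025,o['gripper_width'],o['force'])
go([.681,.231,.25],-.335)
E
```

```text
[0.588534   0.06985695 0.14383781] hook2 angle est -0.01018173658411136 0.006442560470140984 [0.36321083 1.38807627 7.17010586]
turn rz units -10.59 shift units [ 0.914  0.171 -0.529] j6 1.61 pos [0.5885 0.0699 0.1438]
```

>>> move_arm(
  series=[
    [[0,0,0],[0,0,0],0.4],
    [[0,0,0],[0,0,0],0.4],
    [[0,0,-0.08],[0,0,0],0.4],
    [[0,0,-0.15],[0,0,0],0.4],
    [[0,0,-0.15],[0,0,0],0.4],
    [[0,0,-0.15],[0,0,-0.96],0.4],
    [[0,0,0],[0,0,-0.96],0.4],
    [[0,0,0],[0,0,-0.96],0.4],
    [[0,0,0],[0,0,-0.96],0.4],
    [[0,0,0],[0,0,-0.96],0.4],
    [[0,0,0],[0,0,-0.96],0.4],
    [[0,0,0],[0,0,-0.96],0.4],
    [[0,0,0],[0,0,-0.96],0.4],
    [[0,0,0],[0,0,-0.96],0.4],
    [[0,0,0],[0,0,-0.96],0.4],
    [[0,0,0],[0,0,-0.96],0.4],
  ],
)

```text
t: 15.77
tool_pos: [0.5874, 0.0682, 0.2481]
ee_rot: [-3.141, 0.001, 1.241]
force: [0.2, 0.5, 0.0]
gripper_width: 0.0342
grip_force: 0.0
```

>>> move_arm(
  series=[
    [[0.15,0.028,0],[0,0,0],0.4],
    [[0.15,0.028,0],[0,0,0],0.4],
    [[0.15,0.028,0],[0,0,0],0.4],
    [[0.15,0.028,0],[0,0,0],0.4],
    [[0.15,0.028,0],[0,0,0],0.4],
    [[0.15,0.028,0],[0,0,0],0.4],
    [[0,0,0],[0,0,0],0.4],
    [[0,0,0],[0,0,0],0.4],
  ],
)

```text
t: 16.43
tool_pos: [0.6791, 0.2283, 0.2474]
ee_rot: [-3.141, 0.001, 1.237]
force: [1.0, 0.7, 0.0]
gripper_width: 0.0342
grip_force: 0.0
```

```bash
python3 - <<'E'
from h import *
f=grab('wrist','w5'); crop(f,0,0,640,480,1.2,'w5c'); g=grab('scene','s1')
go([.681,.231,.142],-.335)
E
```

```text
turn rz units -0.01 shift units [0.026 0.006 0.529] j6 0.56 pos [0.6783 0.2265 0.2478]
```

View pics/w5c.png

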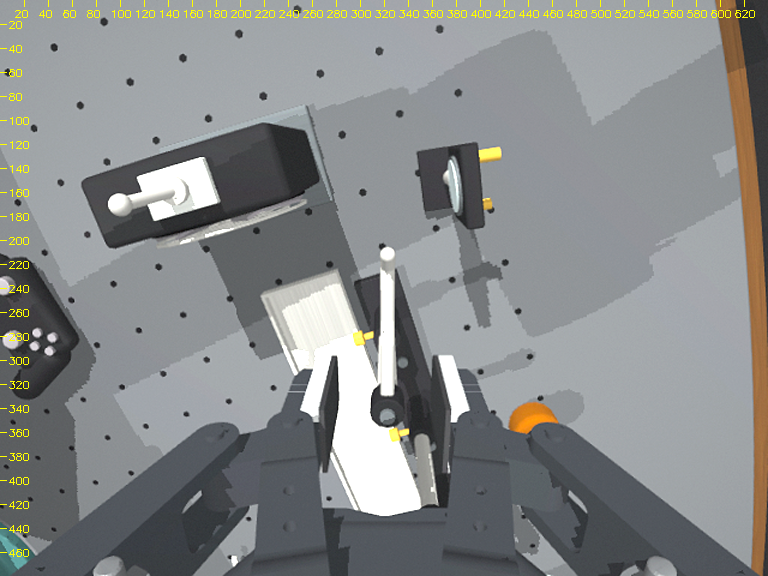

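Hook 3 hub is at (323,347) and its tip at (322,212), between the fingers. The fan's toggle ball is at (100,170) and its base at (150,158), so the toggle leans to −x (off).

```bash
python3 - <<'E'
from h import *
f=load('w5');s=load('scene0')
h=onz(f,323.3,347,.168);t=onz(f,322.5,213.5,.165);d=h-t;a=np.arctan2(d[1],d[0]);print(h,t,a)
print('ball',tri((f,100,170),(s,435.6,359)),onz(f,100,170,.1686),'plate',onz(f,148,157,.135))
print('lens',onz(f,380,150,.05),'fan top edges',[onz(f,u/1.2,v/1.2,.13) for u,v in((81,185),(268,124),(107,248),(318,180),(298,196))])
go([h[0]-.066*np.cos(a),h[1]-.066*np.sin(a),.142],a-np.pi/2)
E
```

```text
[0.65831639 0.16612617 0.168     ] [0.68801408 0.25389227 0.165     ] -1.8970758519079087
ball (array([0.56829301, 0.32449691, 0.15946116]), [np.float64(0.000980387513099978), np.float64(0.0009803875131001053)]) [0.57302849 0.32321588 0.1686    ] plate [0.58809812 0.32219184 0.135     ]
lens [0.74613288 0.26457534 0.05      ] fan top edges [array([0.53161989, 0.34474313, 0.13      ]), array([0.64852446, 0.33654249, 0.13      ]), array([0.52793246, 0.30619994, 0.13      ]), array([0.6632275, 0.2996029, 0.13     ]), array([0.64927976, 0.29514117, 0.13      ])]
turn rz units -0.08 shift units [0.013 0.003 0.529] j6 0.56 pos [0.6783 0.2265 0.2478]
```

>>> move_arm(
  series=[
    [[0.013,0.003,0.12],[0,0,0],0.4],
    [[0,0,0.12],[0,0,0],0.4],
    [[0,0,0.12],[0,0,0],0.4],
    [[0,0,0.12],[0,0,0],0.4],
    [[0,0,0.049],[0,0,0],0.4],
    [[0,0,0],[0,0,0],0.4],
    [[0,0,0],[0,0,0],0],
    [[0,0,0],[0,0,0],0],
    [[0,0,0],[0,0,0],0],
    [[0,0,0],[0,0,0],0],
    [[0,0,0],[0,0,0],0],
  ],
  grip_force=25,
)

```text
t: 17.45
tool_pos: [0.6815, 0.2296, 0.1446]
ee_rot: [3.139, -0.001, 1.234]
force: [-0.6, -2.4, 4.8]
gripper_width: 0.0069
grip_force: 24.8
```

>>> move_arm(
  series=[
    [[-0.001,-0.0264,0],[0,0,-0.667],0],
    [[-0.001,-0.0264,0],[0,0,-0.667],0],
    [[-0.001,-0.0264,0],[0,0,-0.667],0],
    [[-0.001,-0.0264,0],[0,0,-0.667],0],
    [[-0.001,-0.0264,0],[0,0,-0.667],0],
    [[-0.001,-0.0264,0],[0,0,-0.667],0],
    [[-0.001,-0.0264,0],[0,0,-0.667],0],
    [[-0.001,-0.0264,0],[0,0,-0.667],0],
    [[-0.001,-0.0264,0],[0,0,-0.667],0],
    [[-0.001,-0.0264,0],[0,0,-0.667],0],
    [[-0.001,-0.0264,0],[0,0,-0.667],0],
    [[-0.001,-0.0264,0],[0,0,-0.667],0],
    [[-0.001,-0.0264,0],[0,0,-0.667],0],
    [[-0.001,-0.0264,0],[0,0,-0.667],0],
    [[-0.001,-0.0264,0],[0,0,-0.667],0],
    [[-0.001,-0.0264,0],[0,0,-0.667],0],
    [[-0.001,-0.0264,0],[0,0,-0.667],0],
    [[-0.001,-0.0264,0],[0,0,-0.667],0],
    [[-0.001,-0.0264,0],[0,0,-0.667],0],
    [[-0.001,-0.0264,0],[0,0,-0.667],0],
  ],
)

```text
t: 19.12
tool_pos: [0.5971, 0.1879, 0.1445]
ee_rot: [3.139, 0.003, 2.839]
force: [0.9, -0.9, 5.8]
gripper_width: 0.0074
grip_force: 24.9
```

```bash
python3 - <<'E'
from h import *
o=robot.observe();p=o['tool_pos'];d=np.array([.6583,.1661])-p[:2];a=np.arctan2(d[1],d[0]);print(p,'hook3 angle est',a+.028,np.hypot(*d),o['gripper_width'],o['force'])
E
```

```text
[0.59708911 0.18787863 0.14447264] hook3 angle est -0.3138295022852069 0.06496984847983256 0.007391797416018512 [ 0.90675548 -0.87962833  5.78940631]
```

>>> move_arm(
  series=[
    [[-0.001,-0.0264,0],[0,0,-0.667],0],
    [[-0.001,-0.0264,0],[0,0,-0.667],0],
    [[-0.001,-0.0264,0],[0,0,-0.667],0],
    [[-0.001,-0.0264,0],[0,0,-0.6],0],
    [[0,0,0],[0,0,0],0],
    [[0,0,0],[0,0,0],0.4],
    [[0,0,0],[0,0,0],0.4],
    [[0,0,-0.05],[0,0,0],0.4],
    [[0,0,-0.17],[0,0,0],0.4],
    [[0,0,-0.17],[0,0,0],0.4],
    [[0,0,-0.17],[0,0,0],0.4],
    [[0,0,-0.17],[0,0,0],0.4],
  ],
)

```text
t: 20.12
tool_pos: [0.5919, 0.1668, 0.2907]
ee_rot: [3.142, -0.0, -3.136]
force: [1.6, -0.5, 0.3]
gripper_width: 0.0343
grip_force: 0.0
```

```bash
python3 - <<'E'
from h import *
go([.48,-.41,.285],-.167)
f=grab('scene','s2'); d=grab('side','d2')
E
```

```text
turn rz units -11.65 shift units [2.937 0.073 0.03 ] j6 -1.41 pos [0.5919 0.1668 0.2907]
```

>>> move_arm(
  series=[
    [[0,0,0],[0,0,0.97],0.4],
    [[0,0,0],[0,0,0.97],0.4],
    [[0,0,0],[0,0,0.97],0.4],
    [[0,0,0],[0,0,0.97],0.4],
    [[0,0,0],[0,0,0.97],0.4],
    [[0,0,0],[0,0,0.97],0.4],
    [[0,0,0],[0,0,0.97],0.4],
    [[0,0,0],[0,0,0.97],0.4],
    [[0,0,0],[0,0,0.97],0.4],
    [[0,0,0],[0,0,0.97],0.4],
    [[0,0,0],[0,0,0.97],0.4],
    [[0,0,0],[0,0,0.97],0.4],
    [[0,0,0],[0,0,0.97],0.4],
    [[0,0,0],[0,0,0.97],0.4],
    [[0,0,0],[0,0,0.95],0.4],
  ],
)

```text
t: 21.47
tool_pos: [0.592, 0.1668, 0.2884]
ee_rot: [-3.141, 0.0, 1.398]
force: [-0.4, -0.2, 0.4]
gripper_width: 0.0341
grip_force: 0.0
```

>>> move_arm(
  series=[
    [[-0.196,-0.005,0],[0,0,0],0.4],
    [[-0.196,-0.005,0],[0,0,0],0.4],
    [[-0.196,-0.005,0],[0,0,0],0.4],
    [[-0.196,-0.005,0],[0,0,0],0.4],
    [[-0.196,-0.005,0],[0,0,0],0.4],
    [[-0.196,-0.005,0],[0,0,0],0.4],
    [[-0.196,-0.005,0],[0,0,0],0.4],
    [[-0.196,-0.005,0],[0,0,0],0.4],
    [[-0.196,-0.005,0],[0,0,0],0.4],
    [[-0.196,-0.005,0],[0,0,0],0.4],
    [[-0.196,-0.005,0],[0,0,0],0.4],
    [[-0.196,-0.005,0],[0,0,0],0.4],
    [[-0.196,-0.005,0],[0,0,0],0.4],
    [[-0.196,-0.005,0],[0,0,0],0.4],
    [[-0.196,-0.005,0],[0,0,0],0.4],
    [[0,0,0],[0,0,0],0.4],
    [[0,0,0],[0,0,0],0.4],
  ],
)

```text
t: 22.88
tool_pos: [0.4788, -0.4124, 0.2881]
ee_rot: [-3.141, -0.001, 1.4]
force: [0.7, 1.0, -0.3]
gripper_width: 0.0339
grip_force: 0.0
```

```bash
python3 - <<'E'
from h import *
f=grab('wrist','w6'); crop(f,0,0,640,480,1.2,'w6c'); g=grab('scene','s3');
go([.48,-.41,.285],-.167)
crop(g,210,150,460,440,2.06,'s3c')
E
```

```text
turn rz units -0.01 shift units [-0.001  0.003  0.016] j6 -0.65 pos [ 0.4794 -0.4097  0.2883]
```

View pics/w6c.png

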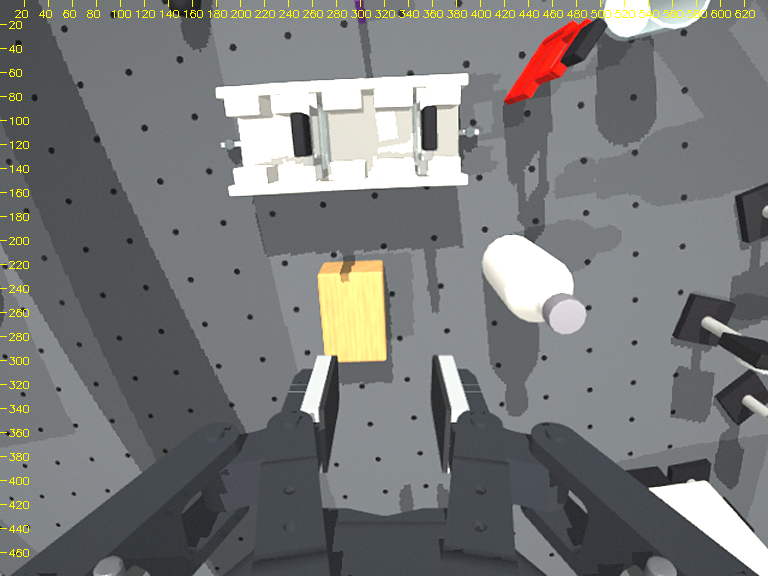

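View pics/s3c.png

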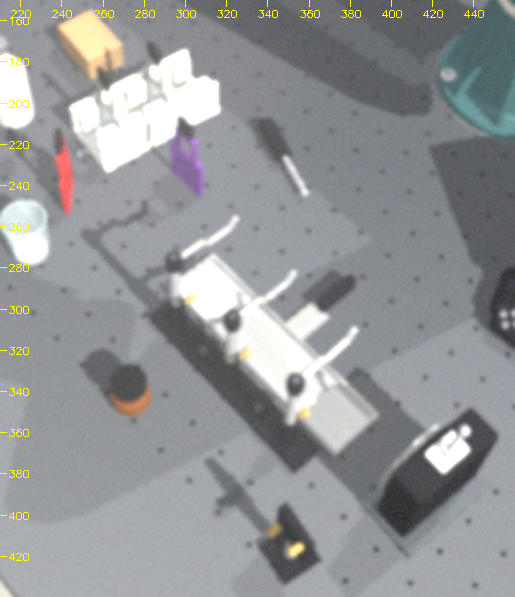

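The wrist view shows exactly two carriers in the rack: black tabs at about (251,112) and (358,107). The scene view shows the tray under the three hooks, which all point forward. I'll measure the tabs and the hooks from it.

```bash
python3 - <<'E'
from h import *
np.set_printoptions(precision=4,suppress=True)
f,s=load('w6'),load('s3')
im=f['pixels'].astype(int); m=(im.max(2)<60).astype(np.uint8)
n,l,st,c=cv2.connectedComponentsWithStats(m[80:140,220:380])
for k in range(1,n):
    if 150<st[k,4]<3000:
        x,y,w,h=st[k,:4]; x+=220;y+=80; print('blob',x,y,w,h,st[k,4])
        for e,sg in ((x,1),(x+w,-1)):
            p=onz(f,e,y+h/2,.144); print('  edge->centre',p+sg*.004*np.array([np.cos(-.167),np.sin(-.167),0]))
S=lambda x,y:(210+x/2.06,150+y/2.06)
print('tri', tri((f,246,112),(s,*S(154,46))),tri((f,361,107),(s,*S(104,67))))
print('rack corners',[onz(f,u/1.2,v/1.2,.058) for u,v in((216,88),(467,75),(467,184),(231,195))])
for n,h,t in (('1',(173,262),(236,218)),('2',(234,319),(294,272)),('3',(296,384),(354,330))):
    a,b=onz(s,*S(*h),.168),onz(s,*S(*t),.165); d=a-b; print('hook',n,a,b,np.arctan2(d[1],d[0])+.028)
c=[onz(s,*S(*p),.012) for p in ((378,415),(336,455),(211,254))]; print(np.array(c))
E
```

```text
blob 351 88 13 37 447
  edge->centre [ 0.5186 -0.3266  0.144 ]
  edge->centre [ 0.5199 -0.3268  0.144 ]
blob 242 94 18 36 531
  edge->centre [ 0.4405 -0.3167  0.144 ]
  edge->centre [ 0.4455 -0.3177  0.144 ]
tri (array([ 0.4387, -0.3164,  0.1397]), [np.float64(0.00015796566051822254), np.float64(0.0001579656605181815)]) (array([ 0.5196, -0.3263,  0.1486]), [np.float64(0.0020332479248277124), np.float64(0.0020332479248276985)])
rack corners [array([ 0.3699, -0.2661,  0.058 ]), array([ 0.5624, -0.2912,  0.058 ]), array([ 0.5523, -0.3731,  0.058 ]), array([ 0.36  , -0.3484,  0.058 ])]
hook 1 [ 0.6583 -0.0251  0.168 ] [ 0.5635 -0.0224  0.165 ] -0.0007303338223028887
hook 2 [0.6575 0.0742 0.168 ] [0.5659 0.0751 0.165 ] 0.018520514880553278
hook 3 [0.6625 0.1737 0.168 ] [0.5702 0.1706 0.165 ] 0.06074652636843744
[[ 0.5597  0.2242  0.012 ]
 [ 0.6325  0.2244  0.012 ]
 [ 0.5529 -0.0773  0.012 ]]
```

```bash
python3 - <<'E'
from h import *
go([.5198,-.327,.134],-.13)
E
```

```text
turn rz units -0.32 shift units [0.435 0.147 0.772] j6 -0.65 pos [ 0.4794 -0.4097  0.2883]
```

>>> move_arm(
  series=[
    [[0,0,0],[0,0,-0.32],0.4],
    [[0.145,0.049,0],[0,0,0],0.4],
    [[0.145,0.049,0],[0,0,0],0.4],
    [[0.145,0.049,0],[0,0,0],0.4],
    [[0,0,0.1],[0,0,0],0.4],
    [[0,0,0.14],[0,0,0],0.4],
    [[0,0,0.14],[0,0,0],0.4],
    [[0,0,0.14],[0,0,0],0.4],
    [[0,0,0.1],[0,0,0],0.4],
    [[0,0,0.08],[0,0,0],0.4],
    [[0,0,0.07],[0,0,0],0.4],
    [[0,0,0],[0,0,0],0.4],
    [[0,0,0],[0,0,0],0.4],
  ],
)

```text
t: 24.07
tool_pos: [0.5198, -0.3261, 0.1344]
ee_rot: [-3.14, -0.001, 1.443]
force: [-0.1, -1.0, -0.3]
gripper_width: 0.0339
grip_force: 0.0
```

```bash
python3 - <<'E'
from h import *
go([.5198,-.327,.134],-.13); print(robot.observe()['force'])
f=grab('wrist','w7'); g=grab('side','d7')
crop(f,200,100,440,480,1.57,'a'); crop(g,240,240,420,430,3.1,'b')
a,b=cv2.imread('pics/a.png'),cv2.imread('pics/b.png'); b=b[:,:420]; h=min(len(a),len(b)); cv2.imwrite('pics/m2.png',np.hstack([a[:h],b[:h]]))
print(a.shape,b.shape)
E
```

```text
turn rz units 0.02 shift units [-0.004  0.001  0.002] j6 -0.55 pos [ 0.5198 -0.3261  0.1344]
[-0.09235823 -0.9609255  -0.26060598]
(597, 377, 3) (589, 420, 3)
```

View pics/m2.png

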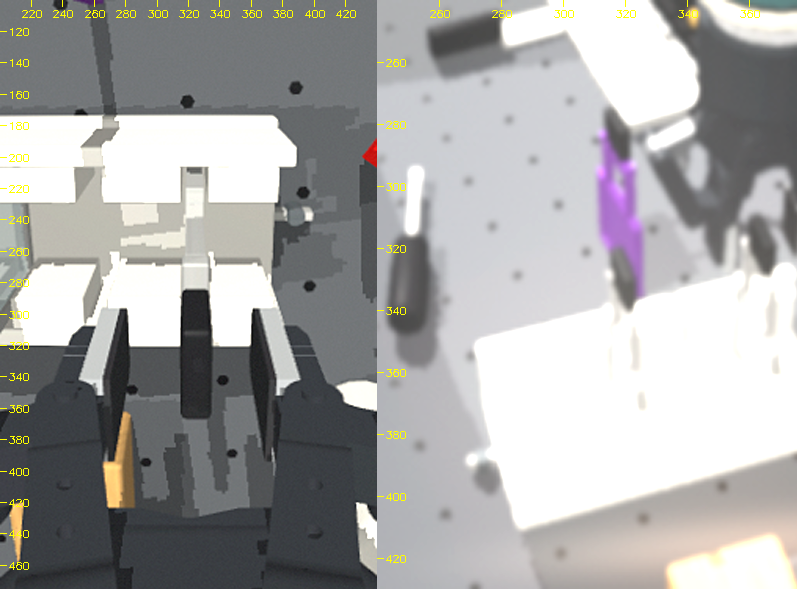

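The tab at u≈325 sits centred between the fingers (280 and 365), so I'll close and lift.

>>> move_arm(
  series=[
    [[0,0,0],[0,0,0],0],
    [[0,0,0],[0,0,0],0],
    [[0,0,0],[0,0,0],0],
    [[0,0,0],[0,0,0],0],
    [[0,0,0],[0,0,0],0],
    [[0,0,-0.04],[0,0,0],0],
    [[0,0,-0.08],[0,0,0],0],
    [[0,0,-0.08],[0,0,0],0],
    [[0,0,-0.1],[0,0,0],0],
    [[0,0,-0.1],[0,0,0],0],
    [[0,0,-0.1],[0,0,0],0],
    [[0,0,-0.1],[0,0,0],0],
    [[0,0,-0.1],[0,0,0],0],
    [[0,0,-0.06],[0,0,0],0],
    [[0,0,0],[0,0,0],0],
    [[0,0,0],[0,0,0],0],
  ],
  grip_force=60,
)

```text
t: 25.5
tool_pos: [0.52, -0.3282, 0.2872]
ee_rot: [3.141, 0.001, 1.442]
force: [0.1, 0.9, -2.5]
gripper_width: 0.0063
grip_force: 59.6
```

```bash
python3 - <<'E'
from h import *
o=robot.observe();print(o['force'],o['gripper_width'])
go([.495,.169,.286],-.02)
E
```

```text
[ 0.06991126  0.93024373 -2.51660039] 0.0062586937250554
turn rz units -0.91 shift units [ 2.483 -0.174  0.004] j6 -0.55 pos [ 0.52   -0.3282  0.2872]
```

>>> move_arm(
  series=[
    [[0,0,0],[0,0,-0.3],0],
    [[0,0,0],[0,0,-0.3],0],
    [[0,0,0],[0,0,-0.31],0],
    [[0.08,-0.01,0],[0,0,0],0],
    [[0.16,-0.011,0],[0,0,0],0],
    [[0.16,-0.011,0],[0,0,0],0],
    [[0.16,-0.011,0],[0,0,0],0],
    [[0.16,-0.011,0],[0,0,0],0],
    [[0.16,-0.011,0],[0,0,0],0],
    [[0.16,-0.011,0],[0,0,0],0],
    [[0.16,-0.011,0],[0,0,0],0],
    [[0.16,-0.011,0],[0,0,0],0],
    [[0.16,-0.011,0],[0,0,0],0],
    [[0.16,-0.011,0],[0,0,0],0],
    [[0.16,-0.011,0],[0,0,0],0],
    [[0.16,-0.011,0],[0,0,0],0],
    [[0.16,-0.011,0],[0,0,0],0],
    [[0.16,-0.011,0],[0,0,0],0],
    [[0.16,-0.011,0],[0,0,0],0],
  ],
)

```text
t: 27.08
tool_pos: [0.4928, 0.1703, 0.2855]
ee_rot: [-3.139, 0.0, 1.55]
force: [0.4, -0.7, -1.3]
gripper_width: 0.0065
grip_force: 59.5
```

```bash
python3 - <<'E'
from h import *
o=robot.observe();print(o['force'],o['gripper_width'])
f=grab('wrist','w8'); g=grab('scene','s8'); d=grab('side','d8')
go([.495,.169,.1975],-.02)
crop(f,120,60,520,480,1.3,'a'); crop(d,210,100,390,300,2.73,'b')
a,b=cv2.imread('pics/a.png'),cv2.imread('pics/b.png'); h=min(len(a),len(b)); m=np.hstack([a[:h,60:460],b[:h,:400]]); cv2.imwrite('pics/m3.png',m); print(m.shape)
E
```

```text
[ 0.44375086 -0.73662716 -1.31131538] 0.00652179370729894
turn rz units 0.03 shift units [-0.008  0.011  0.44 ] j6 0.22 pos [0.493  0.1707 0.2854]
(546, 800, 3)
```

View pics/m3.png

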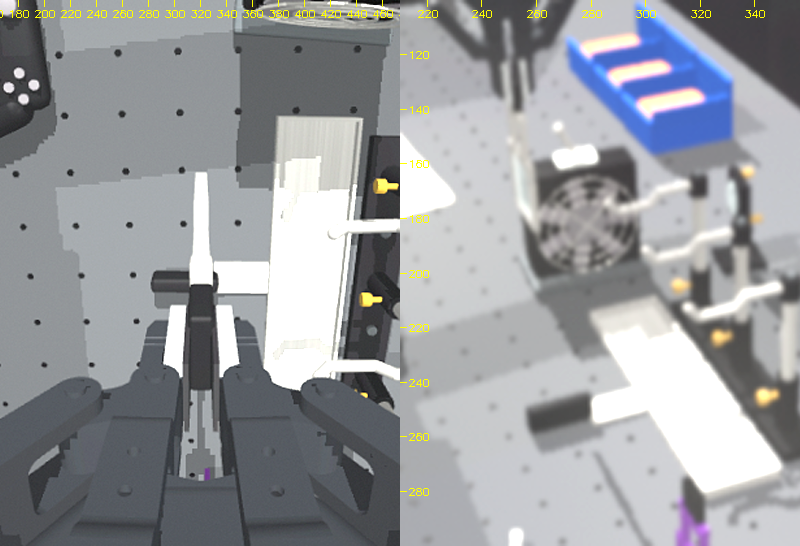

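The carrier hangs upright in the gripper (tab at u≈320), and a hook tip shows at about (424,238). I'll check which hook it is by projection.

```bash
python3 - <<'E'
from h import *
f=load('w8')
for n,p in (('tip3',(.5635,.1675,.163)),('tip2',(.561,.0705,.163)),('hub3',(.6583,.1661,.168))): print(n,proj(f,p))
print(onz(f,423.8,238,.163),onz(f,120+390/1.3,60+366/1.3,.163))
E
```

```text
tip3 [418.32699016 238.58568815]
tip2 [407.12123098 350.20564636]
hub3 [545.51812434 240.13084284]
[0.56755024 0.16787578 0.163     ] [0.57111459 0.07860355 0.163     ]
```

>>> move_arm(
  series=[
    [[-0.016,0,0.06],[0,0,0],0],
    [[0,0,0.08],[0,0,0],0],
    [[0,0,0.08],[0,0,0],0],
    [[0,0,0.08],[0,0,0],0],
    [[0,0,0.08],[0,0,0],0],
    [[0,0,0.057],[0,0,0],0],
    [[0,0,0],[0,0,0],0],
    [[0,0.04,0],[0,0,0],0],
    [[0,0.04,0],[0,0,0],0],
    [[0,0.04,0],[0,0,0],0],
    [[0,0.04,0],[0,0,0],0],
    [[0,0,0],[0,0,0],0],
    [[0,0,0],[0,0,0],0],
  ],
)

```text
t: 28.32
tool_pos: [0.5278, 0.1647, 0.1996]
ee_rot: [3.141, -0.0, 1.55]
force: [-0.8, 0.5, -2.3]
gripper_width: 0.0066
grip_force: 59.5
```

```bash
python3 - <<'E'
from h import *
o=robot.observe();print(o['force'],o['gripper_width'])
f=grab('wrist','w9'); g=grab('scene','s9'); d=grab('side','d9')
go([.592,.1672,.198],-.02)
crop(g,300,210,460,370,3.4,'a'); crop(d,230,100,380,260,3.4,'b')
a,b=cv2.imread('pics/a.png'),cv2.imread('pics/b.png'); h=min(len(a),len(b)); m=np.hstack([a[:h,:400],b[:h,:400]]); cv2.imwrite('pics/m4.png',m); print(m.shape)
E
```

```text
[-0.75509079  0.52181512 -2.32222483] 0.006573302357242369
turn rz units 0.0 shift units [0.019 0.328 0.006] j6 0.2 pos [0.5264 0.1647 0.1993]
(544, 800, 3)
```

View pics/m4.png

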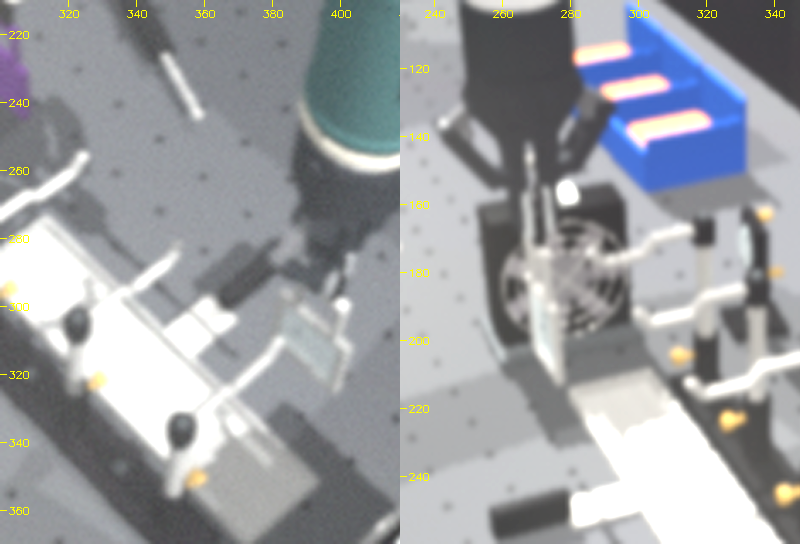

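The carrier (left half, glass at ~(390,310)) stands just in front of hook 3's tip at (381,312), with its stirrup level with the rod. Next I slide it on.

>>> move_arm(
  series=[
    [[0.019,0,0.005],[0,0,0],0],
    [[0,0.03,0],[0,0,0],0],
    [[0,0.03,0],[0,0,0],0],
    [[0,0.03,0],[0,0,0],0],
    [[0,0.03,0],[0,0,0],0],
    [[0,0.03,0],[0,0,0],0],
    [[0,0.03,0],[0,0,0],0],
    [[0,0.03,0],[0,0,0],0],
    [[0,0.03,0],[0,0,0],0],
    [[0,0.03,0],[0,0,0],0],
    [[0,0.03,0],[0,0,0],0],
    [[0,0.025,0],[0,0,0],0],
    [[0,0,0],[0,0,0],0],
    [[0,0,0],[0,0,0],0],
  ],
)

```text
t: 29.63
tool_pos: [0.592, 0.1672, 0.1981]
ee_rot: [-3.141, 0.0, 1.551]
force: [-0.0, 0.6, -1.6]
gripper_width: 0.0064
grip_force: 59.5
```

```bash
python3 - <<'E'
from h import *
o=robot.observe();print(o['force'],o['gripper_width'])
go([.592,.1672,.179],-.02)
g=grab('scene','s10'); d=grab('side','d10')
crop(g,300,210,460,370,3.4,'a'); crop(d,230,100,380,260,3.4,'b')
a,b=cv2.imread('pics/a.png'),cv2.imread('pics/b.png'); m=np.hstack([a[:,:400],b[:,:400]]); cv2.imwrite('pics/m5.png',m)
E
```

```text
[-0.03128101  0.60652797 -1.56404233] 0.006427784545393238
turn rz units -0.0 shift units [0.    0.    0.096] j6 0.18 pos [0.592  0.1672 0.1981]
```

View pics/m5.png

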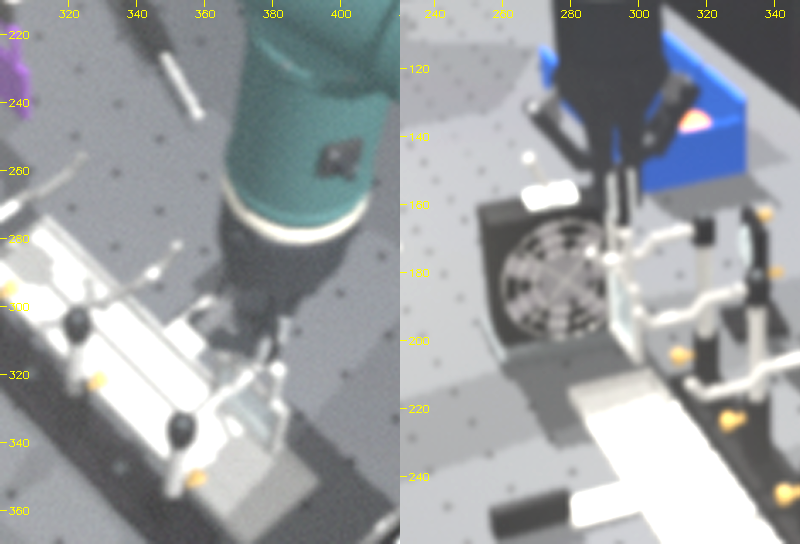

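Hook 3's rod now passes through the stirrup: the carrier's corner is at about (378,345), under the arm. Counting back, that was my 15th picture and the limit was 14. I'll view no more and check by numbers only.

>>> move_arm(
  series=[
    [[0,0,0.025],[0,0,0],0],
    [[0,0,0.025],[0,0,0],0],
    [[0,0,0.025],[0,0,0],0],
    [[0,0,0.02],[0,0,0],0],
    [[0,0,0],[0,0,0],0],
    [[0,0,0],[0,0,0],0],
  ],
)

```text
t: 30.23
tool_pos: [0.5914, 0.1672, 0.1796]
ee_rot: [-3.141, 0.0, 1.551]
force: [-2.5, 0.1, 4.7]
gripper_width: 0.0066
grip_force: 60.4
```

```bash
python3 - <<'E'
from h import *
o=robot.observe();print(o['force'],o['gripper_width'],o['tool_pos'])
E
```

```text
[-2.54239512  0.14458906  4.68964673] 0.0066039347974022585 [0.59141897 0.16716445 0.17958334]
```

>>> move_arm(
  series=[
    [[0,0,0],[0,0,0],0.15],
    [[0,0,0],[0,0,0],0.25],
    [[0,0,0],[0,0,0],0.3],
    [[0,0,-0.03],[0,0,0],0.3],
    [[0,0,-0.06],[0,0,0],0.3],
    [[0,0,-0.1],[0,0,0],0.3],
    [[0,0,-0.15],[0,0,0],0.4],
    [[0,0,-0.15],[0,0,0],0.4],
    [[0,0,-0.1],[0,0,0],0.4],
    [[0,0,0],[0,0,0],0.4],
  ],
)

```text
t: 31.07
tool_pos: [0.5949, 0.1677, 0.3041]
ee_rot: [3.131, -0.002, 1.551]
force: [0.8, 0.3, -0.0]
gripper_width: 0.0343
grip_force: 0.0
```

```bash
python3 - <<'E'
from h import *
np.set_printoptions(precision=4,suppress=True)
f,s=grab('wrist','w11'),grab('scene','s11')
# black tab between the fingers, seen from above
q=proj(f,(.592,.167,.188)); print('expected tab top px',q,robot.observe()['tool_pos'],robot.observe()['gripper_width'])
im=f['pixels'].astype(int).max(2); u,v=map(int,q)
m=(im<60).astype(np.uint8); n,l,st,c=cv2.connectedComponentsWithStats(m)
for k in range(1,n):
    if 100<st[k,4]<6000 and abs(c[k][0]-u)<80 and abs(c[k][1]-v)<90: print(st[k],c[k],onz(f,*c[k],.188))
qs=proj(s,(.592,.167,.185)); print('scene exp',qs)
m=(s['pixels'].astype(int).max(2)<70).astype(np.uint8); n,l,st,c=cv2.connectedComponentsWithStats(m)
for k in range(1,n):
    if 8<st[k,4]<3000 and np.hypot(*(c[k]-qs))<25: print(st[k],c[k],onz(s,*c[k],.178))
go([.4412,-.317,.29],-.13)
E
```

```text
expected tab top px [316.3821 240.8727] [0.5926 0.1673 0.2992] 0.03407797570057825
[ 354  162   60   79 2157] [376.6602 196.5396] [0.6345 0.1983 0.188 ]
[309 213  10  40 395] [313.557  232.6329] [0.5901 0.1732 0.188 ]
[ 349  234   45  160 3202] [366.0615 298.8089] [0.6287 0.1198 0.188 ]
scene exp [374.8736 310.7831]
[365 292   8   8  27] [368.5185 295.7778] [0.5717 0.1293 0.178 ]
[372 309   9  10  48] [375.8542 313.9375] [0.5928 0.1717 0.178 ]
turn rz units 0.92 shift units [-2.499 -0.437  0.043] j6 0.18 pos [0.5926 0.1673 0.2992]
```

Carrier one hangs on hook 3: its tab is found at (0.590, 0.17), as expected. Now the second carrier.

>>> move_arm(
  series=[
    [[0,0,0],[0,0,0.46],0.4],
    [[0,0,0],[0,0,0.46],0.4],
    [[-0.16,-0.028,0],[0,0,0],0.4],
    [[-0.16,-0.028,0],[0,0,0],0.4],
    [[-0.16,-0.028,0],[0,0,0],0.4],
    [[-0.16,-0.028,0],[0,0,0],0.4],
    [[-0.16,-0.028,0],[0,0,0],0.4],
    [[-0.16,-0.028,0],[0,0,0],0.4],
    [[-0.16,-0.028,0],[0,0,0],0.4],
    [[-0.16,-0.028,0],[0,0,0],0.4],
    [[-0.16,-0.028,0],[0,0,0],0.4],
    [[-0.16,-0.028,0],[0,0,0],0.4],
    [[-0.16,-0.028,0],[0,0,0],0.4],
    [[-0.16,-0.028,0],[0,0,0],0.4],
    [[-0.16,-0.028,0],[0,0,0],0.4],
    [[-0.16,-0.028,0],[0,0,0],0.4],
    [[-0.16,-0.028,0],[0,0,0],0.4],
    [[-0.1,-0.02,0],[0,0,0],0.4],
    [[0,0,0],[0,0,0],0.4],
    [[0,0,0],[0,0,0],0.4],
  ],
)

```text
t: 32.83
tool_pos: [0.4387, -0.3174, 0.296]
ee_rot: [-3.14, -0.002, 1.438]
force: [-0.6, 0.1, -0.8]
gripper_width: 0.034
grip_force: 0.0
```

```bash
cat >> h.py <<'E'
def tabs(f,exp,z,rad=40,thr=60,lo=60,hi=4000):
    q=proj(f,exp); m=(f['pixels'].astype(int).max(2)<thr).astype(np.uint8); n,l,st,c=cv2.connectedComponentsWithStats(m); print('exp px',q.round(1))
    for k in range(1,n):
        if lo<st[k,4]<hi and np.hypot(*(c[k]-q))<rad: print(' blob',st[k],c[k].round(1),onz(f,*c[k],z).round(4))
E
python3 - <<'E'
from h import *
go([.4412,-.317,.134],-.13)
f=grab('wrist','w12'); tabs(f,(.4412,-.317,.144),.140)
E
```

```text
turn rz units -0.02 shift units [0.002 0.014 0.81 ] j6 -0.62 pos [ 0.4387 -0.3174  0.296 ]
exp px [325.3 225.1]
 blob [320 204  10  35 307] [324.4 220.5] [ 0.4409 -0.3142  0.14  ]
```

>>> move_arm(
  series=[
    [[0.004,0.012,0.1],[0,0,0],0.4],
    [[0,0,0.15],[0,0,0],0.4],
    [[0,0,0.15],[0,0,0],0.4],
    [[0,0,0.15],[0,0,0],0.4],
    [[0,0,0.1],[0,0,0],0.4],
    [[0,0,0.09],[0,0,0],0.4],
    [[0,0,0.07],[0,0,0],0.4],
    [[0,0,0],[0,0,0],0.4],
    [[0,0,0],[0,0,0],0.4],
    [[0,0,0],[0,0,0],0],
    [[0,0,0],[0,0,0],0],
    [[0,0,0],[0,0,0],0],
    [[0,0,0],[0,0,0],0],
    [[0,0,0],[0,0,0],0],
  ],
)

```text
t: 34.05
tool_pos: [0.4429, -0.3172, 0.1366]
ee_rot: [3.139, 0.001, 1.44]
force: [-0.1, 1.2, 6.2]
gripper_width: 0.0066
grip_force: 60.4
```

>>> move_arm(
  series=[
    [[0,0,-0.04],[0,0,0],0],
    [[0,0,-0.08],[0,0,0],0],
    [[0,0,-0.08],[0,0,0],0],
    [[0,0,-0.1],[0,0,0],0],
    [[0,0,-0.1],[0,0,0],0],
    [[0,0,-0.1],[0,0,0],0],
    [[0,0,-0.1],[0,0,0],0],
    [[0,0,-0.1],[0,0,0],0],
    [[0,0,-0.06],[0,0,0],0],
    [[0,0,0],[0,0,0],0],
    [[0,0,0],[0,0,0],0],
  ],
)

```text
t: 34.97
tool_pos: [0.4422, -0.3168, 0.288]
ee_rot: [3.14, 0.001, 1.44]
force: [-0.2, -0.1, -1.2]
gripper_width: 0.0068
grip_force: 59.3
```

```bash
python3 - <<'E'
from h import *
o=robot.observe();print(o['force'],o['gripper_width'])
go([.49,-.03,.287],-.04)
f=grab('wrist','w13'); tabs(f,(*o['tool_pos'][:2],.29),.29,60)
E
```

```text
[-0.19184052 -0.06400021 -1.23528412] 0.00677982561851692
turn rz units -0.75 shift units [1.442 0.182 0.004] j6 -0.62 pos [ 0.4422 -0.3168  0.288 ]
exp px [323.4 328.8]
```

```bash
python3 - <<'E'
from h import *
go([.49,-.0213,.288],-.07)
E
```

```text
turn rz units -0.5 shift units [ 1.489  0.138 -0.005] j6 -0.62 pos [ 0.4417 -0.3164  0.2869]
```

>>> move_arm(
  series=[
    [[0,0,0],[0,0,-0.25],0],
    [[0,0,0],[0,0,-0.25],0],
    [[0.08,0.008,0],[0,0,0],0],
    [[0.15,0.014,0],[0,0,0],0],
    [[0.15,0.014,0],[0,0,0],0],
    [[0.15,0.014,0],[0,0,0],0],
    [[0.15,0.014,0],[0,0,0],0],
    [[0.15,0.014,0],[0,0,0],0],
    [[0.15,0.014,0],[0,0,0],0],
    [[0.15,0.014,0],[0,0,0],0],
    [[0.15,0.014,0],[0,0,0],0],
    [[0.15,0.014,0],[0,0,0],0],
    [[0.06,0.006,0],[0,0,0],0],
    [[0,0,0],[0,0,0],0],
    [[0,0,0],[0,0,0],0],
  ],
)

```text
t: 36.27
tool_pos: [0.4903, -0.0213, 0.2863]
ee_rot: [-3.139, 0.001, 1.502]
force: [0.2, -0.8, -0.8]
gripper_width: 0.0064
grip_force: 59.3
```

```bash
python3 - <<'E'
from h import *
o=robot.observe();print(o['force'],o['gripper_width'])
go([.49,-.0213,.1985],-.07)
f=grab('wrist','w14')
# find hook1 tip: white rod end near expectation, over grey table/tray
q=proj(f,(.563,-.0255,.163)); print(q)
u,v=map(int,q); g=f['pixels'].astype(int).min(2)
for r in range(v-24,v+25,4): print(r,' '.join('%3d'%x for x in g[r,u-24:u+40:4]))
E
```

```text
[ 0.2357977  -0.82204262 -0.77870724] 0.0064277759230203495
turn rz units 0.01 shift units [-0.    -0.001  0.439] j6 -0.11 pos [ 0.4903 -0.0213  0.2863]
[420.91155423 235.40205208]
211 241 243 177 228 245 243 242 242 242 254 247 103  18  46  45  29
215 242 169 198 230 244 242 242 244 242 233 246 102  22  47  46  34
219 241 240 241 243 244 243 242 244 243 188 246 115  19  48  49  37
223 241 241 240 242 244 242 241 244 242 132 247 119  21  47  42  35
227 241 241 241 241 243 241 241 246 240 119 243 118 101 105 105 116
231 241 240 240 241 243 241 199 205 217 240 241 241 241 246 251 251
235 232 234 205 200 202 203 235 214 191 233 233 231 230 228 226 224
239 241 237 231 233 233 181 225 162 149 175  74  81 104  75  75  79
243  79  80  78  79  76  82  97  78  78 119  79 120  93  77  79  80
247 119 121  79  80  80  82  95  94  93 117  77 117 115  75  79  80
251  80  78  79  79  78  78 120 114 114 114 114 115 115  77  79  78
255  79  80  79  80  79  81  80 112 116 116 116 116 115  77  80  78
259 117 115 116 115 106  98  78  79  79  77  76  79  79  78  80  80
```

```bash
python3 - <<'E'
from h import *
f=load('w14'); g=f['pixels'].astype(int).min(2)
for u in (450,465,480,500):
    c=g[210:255,u]; r=np.where(c>170)[0]+210
    if len(r): p=onz(f,u,r.mean(),.150); print(u,r.min(),r.max(),p.round(4),'line y',round(-.0285-(p[0]-.5865)*.075,4))
E
```

```text
450 230 236 [ 0.5893 -0.0294  0.15  ] line y -0.0287
465 228 236 [ 0.6011 -0.0294  0.15  ] line y -0.0296
480 230 238 [ 0.6132 -0.0318  0.15  ] line y -0.0305
500 210 239 [ 0.629  -0.0288  0.15  ] line y -0.0317
```

>>> move_arm(
  series=[
    [[0,0,0.06],[0,0,0],0],
    [[0,0,0.08],[0,0,0],0],
    [[0,0,0.08],[0,0,0],0],
    [[0,0,0.08],[0,0,0],0],
    [[0,0,0.08],[0,0,0],0],
    [[0,0,0.055],[0,0,0],0],
    [[0,0,0],[0,0,0],0],
    [[0,0.04,0],[0,0,0],0],
    [[0,0.04,0],[0,0,0],0],
    [[0,0.04,0],[0,0,0],0],
    [[0,0.04,0],[0,0,0],0],
    [[0,0,0],[0,0,0],0],
  ],
)

```text
t: 37.32
tool_pos: [0.526, -0.0241, 0.2012]
ee_rot: [3.138, 0.0, 1.5]
force: [-0.3, -0.2, -1.1]
gripper_width: 0.0064
grip_force: 59.3
```

>>> move_arm(
  series=[
    [[0,0.03,0],[0,0,0],0],
    [[0,0.03,0],[0,0,0],0],
    [[0,0.03,0],[0,0,0],0],
    [[0,0.03,0],[0,0,0],0],
    [[0,0.03,0],[0,0,0],0],
    [[0,0.03,0],[0,0,0],0],
    [[0,0,0],[0,0,0],0],
    [[0,0,0],[0,0,0],0],
  ],
)

```text
t: 37.98
tool_pos: [0.5591, -0.0261, 0.2002]
ee_rot: [-3.141, -0.0, 1.501]
force: [-0.7, 0.5, -1.6]
gripper_width: 0.0065
grip_force: 59.3
```

```bash
python3 - <<'E'
from h import *
o=robot.observe();print(o['force'],o['gripper_width'])
go([.5865,-.0285,.1985],-.07)
s=grab('scene','s14'); tabs(s,(.5865,-.0285,.18),.18,30,75,8)
E
```

```text
[-0.72545257  0.53786527 -1.6175052 ] 0.006523421116260795
turn rz units -0.0 shift units [-0.002  0.138  0.008] j6 -0.1 pos [ 0.5591 -0.0261  0.2002]
exp px [315.8 256.1]
 blob [330 230   3   8  14] [330.9 233.5] [ 0.5142 -0.0527  0.18  ]
 blob [319 235   6   6  13] [321.3 237.7] [ 0.5401 -0.0592  0.18  ]
```

>>> move_arm(
  series=[
    [[0,0.03,0.005],[0,0,0],0],
    [[0,0.03,0],[0,0,0],0],
    [[0,0.03,0],[0,0,0],0],
    [[0,0.03,0],[0,0,0],0],
    [[0,0.018,0],[0,0,0],0],
    [[0,0,0],[0,0,0],0],
    [[0,0,0],[0,0,0],0],
  ],
)

```text
t: 38.62
tool_pos: [0.5865, -0.0281, 0.1991]
ee_rot: [-3.141, -0.0, 1.501]
force: [-0.1, 0.8, -0.4]
gripper_width: 0.0068
grip_force: 59.3
```

>>> move_arm(
  series=[
    [[0,0,0.025],[0,0,0],0],
    [[0,0,0.025],[0,0,0],0],
    [[0,0,0.025],[0,0,0],0],
    [[0,0,0.02],[0,0,0],0],
    [[0,0,0],[0,0,0],0],
    [[0,0,0],[0,0,0],0],
  ],
)

```text
t: 39.12
tool_pos: [0.5858, -0.028, 0.1803]
ee_rot: [-3.141, -0.0, 1.501]
force: [-1.9, -0.1, 3.1]
gripper_width: 0.0065
grip_force: 59.9
```

>>> move_arm(
  series=[
    [[0,0,0],[0,0,0],0.15],
    [[0,0,0],[0,0,0],0.25],
    [[0,0,0],[0,0,0],0.3],
    [[0,0,-0.03],[0,0,0],0.3],
    [[0,0,-0.06],[0,0,0],0.3],
    [[0,0,-0.1],[0,0,0],0.3],
    [[0,0,-0.15],[0,0,0],0.3],
    [[0,0,-0.15],[0,0,0],0.3],
    [[0,0,-0.1],[0,0,0],0.3],
    [[0,0,0],[0,0,0],0.3],
    [[0,0,0],[0,0,0],0.3],
  ],
)

```text
t: 40.03
tool_pos: [0.5873, -0.0282, 0.3]
ee_rot: [3.138, 0.0, 1.5]
force: [0.1, 1.0, -0.8]
gripper_width: 0.0254
grip_force: 0.0
```

```bash
python3 - <<'E'
from h import *
o=robot.observe();print(o['tool_pos'],o['gripper_width'])
f=grab('wrist','w15'); tabs(f,(.5865,-.0285,.188),.180,50)
tabs(f,(.591,.168,.188),.180,50)
s=grab('scene','s15'); tabs(s,(.5865,-.0285,.18),.178,20,75,8); tabs(s,(.591,.168,.18),.178,20,75,8)
# tray bright region from scene
im=s['pixels'].astype(int); m=((im.min(2)>150)).astype(np.uint8)
for n,p in (('trayend',(.5925,.2185,.012)),('tray-end',(.589,-.081,.012)),('corner',(.5545,.2195,.012)),('corner',(.6265,.2215,.012)),('handle',(.4755,.073,.026))): print(n,proj(s,p))
E
```

```text
[ 0.58728424 -0.02822398  0.30004316] 0.02537811231194564
exp px [320.5 241.6]
 blob [313 216  11  41 431] [317.9 236.5] [ 0.5847 -0.0272  0.18  ]
exp px [304.3 -82.5]
exp px [315.8 256.1]
 blob [314 254   6   9  30] [316.3 258.1] [ 0.5886 -0.0246  0.178 ]
exp px [375.3 311.9]
 blob [372 309   9  11  56] [375.8 314.1] [0.5931 0.1718 0.178 ]
trayend [382.66979857 358.43737533]
tray-end [301.58166029 280.11580385]
corner [393.48341602 348.80380674]
corner [373.93823404 368.3944918 ]
handle [372.89034034 289.23254823]
```

```bash
python3 - <<'E'
from h import *
go([.54,.325,.29],-.07)
for n in ('s3','s15'):
    s=load(n); im=s['pixels'].astype(int)
    tabs(s,(.475,.073,.026),.02,20,75,60); g=im.min(2)
    # tray far (+y) edge: brightness steps along the tray's long axis and across its end
    print([int(np.mean(g[int(v)-1:int(v)+2,int(u)-1:int(u)+2])) for u,v in (proj(s,(.575,y,.006)) for y in np.arange(.195,.235,.004))],
          [int(np.mean(g[int(v)-1:int(v)+2,int(u)-1:int(u)+2])) for u,v in (proj(s,(x,.21,.006)) for x in np.arange(.54,.645,.006))])
E
```

```text
turn rz units -0.0 shift units [ 1.745 -0.351  0.038] j6 -0.1 pos [ 0.5857 -0.028   0.2975]
exp px [373.  289.1]
 blob [364 284  18  16 138] [372.5 291.4] [0.4782 0.0748 0.02  ]
[167, 167, 167, 167, 168, 164, 159, 123, 90, 77] [83, 84, 105, 133, 134, 152, 168, 168, 167, 168, 169, 170, 167, 168, 157, 133, 81, 77]
exp px [373.  289.1]
 blob [365 285  17  15 107] [372.7 291.8] [0.4785 0.0761 0.02  ]
[133, 134, 133, 134, 134, 134, 130, 106, 81, 67] [71, 73, 88, 119, 129, 133, 134, 133, 133, 134, 134, 135, 134, 135, 131, 120, 80, 70]
```

The tray is unmoved and both carriers hang. On to the toggle.

>>> move_arm(
  series=[
    [[0.145,-0.03,0],[0,0,0],0],
    [[0.145,-0.03,0],[0,0,0],0],
    [[0.145,-0.03,0],[0,0,0],0],
    [[0.145,-0.03,0],[0,0,0],0],
    [[0.145,-0.03,0],[0,0,0],0],
    [[0.145,-0.03,0],[0,0,0],0],
    [[0.145,-0.03,0],[0,0,0],0],
    [[0.145,-0.03,0],[0,0,0],0],
    [[0.145,-0.03,0],[0,0,0],0],
    [[0.145,-0.03,0],[0,0,0],0],
    [[0.145,-0.03,0],[0,0,0],0],
    [[0.145,-0.03,0],[0,0,0],0],
    [[0,0,0],[0,0,0],0],
    [[0,0,0],[0,0,0],0],
  ],
)

```text
t: 41.3
tool_pos: [0.5377, 0.3251, 0.2963]
ee_rot: [-3.139, 0.002, 1.503]
force: [-0.3, 0.1, 0.7]
gripper_width: 0.0001
grip_force: 0.0
```

```bash
python3 - <<'E'
from h import *
go([.54,.3235,.169],-.07)
f=grab('wrist','w16'); g=f['pixels'].astype(int).min(2); q=proj(f,(.573,.323,.1686)); print('ball exp',q)
u,v=map(int,q); m=(g[v-40:v+40,u-40:u+60]>150).astype(np.uint8); n,l,st,c=cv2.connectedComponentsWithStats(m)
for k in range(1,n):
    if st[k,4]>40: print(st[k]+[u-40,v-40,0,0,0],c[k]+[u-40,v-40])
for r in range(v-30,v+31,5): print(r,' '.join('%3d'%x for x in g[r,u-40:u+60:5]))
E
```

```text
turn rz units 0.02 shift units [-0.006  0.014  0.637] j6 0.5 pos [0.5377 0.3251 0.2963]
ball exp [369.79198665 233.96043375]
[ 358  206   50   35 1532] [381.86553525 221.54634465]
[358 249  50   4 103] [381.33980583 250.57281553]
203  48  47  49  49  52  51  51  51  52  49  50  54  50  52  51  55  54  56  57  55
208  47  49  50  49  51  49 204 254 255 255 255 255 255 255 255 255  50  53  51  56
213  48  46  48  47  48  47 231 252 252 252 253 251 253 253 253 253  52  52  56  54
218  48  46  47  49  49  48 254 253 253 250 245 245 246 253 253 254  49  50  51  51
223  50  48  47  48  47  48 255 252 252 185 224 225 245 253 253 255  53  50  50  53
228  46  47  48  48  46  50 255 252 241 227 223 230 243 251 252 255  48  48  52  51
233  45  47  47  50  48  46 255 193 252 244 183 225 187 253 253 254  49  49  46  49
238  48  48  45  49  47  47  28 116 206 197  26  27  19  18  18  39  49  47  52  49
243  84  76 107  52  90  68  25  25  23  27  25  27  32  28  24  38  32  31  26  31
248  77  75  75 126 158 109  85  62  77  79  88  87  69  70  80 107 158 129 118 118
253  78  79  75  78  77  74  74  71  69  72  71  73  71  71  76  78  76 118 118 119
258  76  76  76  75  76  77  76  75  75  77  76  77  78  77  75  77  75 120 119 120
263  78  74  78  77  76  76  76  79  79  76  79  76  76  67  76  80  85 136 124 120
```

>>> move_arm(
  series=[
    [[-0.006,0.01,0.1],[0,0,0],0],
    [[0,0,0.12],[0,0,0],0],
    [[0,0,0.12],[0,0,0],0],
    [[0,0,0.12],[0,0,0],0],
    [[0,0,0.1],[0,0,0],0],
    [[0,0,0.077],[0,0,0],0],
    [[0,0,0],[0,0,0],0],
    [[0,0.03,0],[0,0,0],0],
    [[0,0.03,0],[0,0,0],0],
    [[0,0.03,0],[0,0,0],0],
    [[0,0.03,0],[0,0,0],0],
    [[0,0.03,0],[0,0,0],0],
    [[0,0.02,0],[0,0,0],0],
    [[0,0.015,0],[0,0,0],0],
    [[0,0,0],[0,0,0],0],
    [[0,0,0],[0,0,0],0],
  ],
)

```text
t: 42.68
tool_pos: [0.5784, 0.3201, 0.1709]
ee_rot: [3.141, -0.0, 1.5]
force: [0.1, -0.4, 0.4]
gripper_width: 0.0002
grip_force: 0.0
```

```bash
python3 - <<'E'
from h import *
o=robot.observe();print(o['force'],o['tool_pos'])
for n in ('scene','side'):
    s=grab(n,n+'17'); g=s['pixels'].astype(int).min(2); 
    for a in (.575,.58,.585,.59,.595,.6,.605,.61): 
        u,v=proj(s,(a,.322,.169)); print(n,a,round(u),round(v),int(g[int(v)-1:int(v)+2,int(u)-1:int(u)+2].mean()))
E
```

```text
[ 0.08243438 -0.41883962  0.44265819] [0.57837369 0.32011144 0.17093651]
scene 0.575 434 358 59
scene 0.58 432 360 65
scene 0.585 431 361 85
scene 0.59 429 363 82
scene 0.595 427 364 91
scene 0.6 426 366 92
scene 0.605 424 367 140
scene 0.61 423 369 195
side 0.575 269 147 128
side 0.58 271 147 134
side 0.585 272 146 125
side 0.59 274 146 120
side 0.595 276 146 141
side 0.6 277 145 167
side 0.605 279 145 160
side 0.61 281 144 157
```

>>> move_arm(
  series=[
    [[0,0.01,0],[0,0,0],0],
    [[0,0.01,0],[0,0,0],0],
    [[0,0.01,0],[0,0,0],0],
    [[0,0,0],[0,0,0],0],
    [[0,0,0],[0,0,0],0],
  ],
)

```text
t: 43.2
tool_pos: [0.5837, 0.3197, 0.1706]
ee_rot: [-3.141, 0.0, 1.5]
force: [-0.8, -0.4, -1.2]
gripper_width: -0.0001
grip_force: 0.5
```

>>> move_arm(
  series=[
    [[0,0.01,0],[0,0,0],0],
    [[0,0.01,0],[0,0,0],0],
    [[0,0,0],[0,0,0],0],
    [[0,0,0],[0,0,0],0],
  ],
)

```text
t: 43.53
tool_pos: [0.5856, 0.3195, 0.1704]
ee_rot: [-3.137, 0.001, 1.501]
force: [-7.6, 0.4, 2.0]
gripper_width: 0.0003
grip_force: 3.6
```

The force rose to 7.6 N, so the toggle is at its stop. I'll back off, lift and check everything.

>>> move_arm(
  series=[
    [[0,-0.04,0],[0,0,0],0],
    [[0,-0.06,0],[0,0,0],0],
    [[0,-0.06,0],[0,0,0],0],
    [[0,0,-0.12],[0,0,0],0],
    [[0,0,-0.15],[0,0,0],0],
    [[0,0,-0.15],[0,0,0],0],
    [[0,0,-0.15],[0,0,0],0],
    [[-0.15,-0.1,0],[0,0,0],0],
    [[-0.15,-0.1,0],[0,0,0],0],
    [[-0.15,-0.1,0],[0,0,0],0],
    [[-0.15,-0.1,0],[0,0,0],0],
    [[0,0,0],[0,0,0],0],
    [[0,0,0],[0,0,0],0],
  ],
)

```text
t: 44.62
tool_pos: [0.4658, 0.2067, 0.2853]
ee_rot: [3.141, -0.0, 1.499]
force: [0.8, 0.2, -0.7]
gripper_width: 0.0002
grip_force: 0.0
```

```bash
python3 - <<'E'
from h import *
o=robot.observe();print(o['tool_pos'],o['force'])
s=grab('scene','s18'); w=grab('wrist','w18'); d=grab('side','d18')
tabs(s,(.475,.073,.026),.02,20,75,40); tabs(s,(.5865,-.0285,.18),.178,20,75,8); tabs(s,(.591,.168,.18),.178,20,75,8)
# toggle ball: scene & side difference from start
for n,a,b in (('scene',load('scene0'),s),('side',load('side0'),d)):
    A=a['pixels'].astype(int).min(2);B=b['pixels'].astype(int).min(2)
    for x in (.573,.603): 
        u,v=proj(b,(x,.322,.1686)); print(n,x,round(u),round(v),'was',A[round(v)-1:round(v)+2,round(u)-1:round(u)+2].mean().round(),'is',B[round(v)-1:round(v)+2,round(u)-1:round(u)+2].mean().round())
g=s['pixels'].astype(int).min(2)
print([int(np.mean(g[int(v)-1:int(v)+2,int(u)-1:int(u)+2])) for u,v in (proj(s,(.575,y,.006)) for y in np.arange(.195,.235,.004))],
 [int(np.mean(g[int(v)-1:int(v)+2,int(u)-1:int(u)+2])) for u,v in (proj(s,(x,.21,.006)) for x in np.arange(.54,.645,.006))])
# bystanders: change in scene between start and now outside the work area
D=np.abs(load('s3')['pixels'].astype(int)-s['pixels'].astype(int)).max(2)
for n,u,v in (('gamepad',475,305),('beaker',222,263),('bottle',213,192),('lens',349,413),('jar',273,338),('box',254,170),('driver',345,225)): print(n,int(D[v-12:v+12,u-12:u+12].mean()))
q=proj(w,(.603,.322,.1686)); print('wrist ball exp on',q); g=w['pixels'].astype(int).min(2); u,v=map(int,q)
if 20<u<610 and 20<v<450:
  for r in range(v-15,v+16,5): print(r,' '.join('%3d'%x for x in g[r,max(u-60,0):u+30:5]))
E
```

```text
[0.46580596 0.20669652 0.28528684] [ 0.77464766  0.16210949 -0.68079719]
exp px [373.  289.1]
 blob [365 285  17  15 107] [372.7 292. ] [0.4789 0.0764 0.02  ]
exp px [315.8 256.1]
 blob [314 254   6   9  33] [316.4 258. ] [ 0.5882 -0.0245  0.178 ]
exp px [375.3 311.9]
 blob [372 309   9  11  57] [375.8 314.1] [0.5932 0.1719 0.178 ]
scene 0.573 434 357 was 150.0 is 53.0
scene 0.603 425 367 was 205.0 is 213.0
side 0.573 268 147 was 188.0 is 154.0
side 0.603 278 145 was 156.0 is 190.0
[134, 134, 134, 134, 134, 133, 130, 106, 81, 67] [71, 71, 88, 119, 130, 133, 134, 134, 133, 134, 135, 134, 134, 134, 130, 120, 80, 69]
gamepad 3
beaker 2
bottle 1
lens 5
jar 6
box 49
driver 2
wrist ball exp on [520.18818049  55.8851453 ]
40  59  59  61  58  61  61  59  59  55  56  52  54  55  55  54  55  51  47
45 255 255 255 240 195 123  43  48  48  55  58  57  57  56  57  56  54  54
50 255 255 255 255 255 255 255 255 255  42  59  84 255 111  57  58  55  57
55 255 255 255 253 253 254 255 255 255 248 247 232 254 251  58  57  54  57
60 255 255 254 253 233 230 222 212 200 184 136 194 228 226  54  57  59  56
65 255 255 255 254 149 147 141 137 123 131  86 136 153  53  55  61  61  58
70 255 255 143 254 247 219 255 255 255  64  62  63  63  58  58  61  61  56
```

The toggle ball now sits at its on position (520,57 in the wrist view). Only the wipes box region has changed in brightness, so I'll check its position.

```bash
python3 - <<'E'
from h import *
for n in ('scene0','s3','s11','s18','side0','d18'):
    im=load(n)['pixels']; h=cv2.cvtColor(im,cv2.COLOR_RGB2HSV); m=cv2.inRange(h,(10,60,90),(28,255,255))
    k,l,st,c=cv2.connectedComponentsWithStats(m); j=[(int(st[i,4]),c[i].round(1).tolist()) for i in range(1,k) if st[i,4]>150]; print(n,j[:6])
E
```

```text
scene0 [(14134, [79.8, 42.1]), (687, [245.5, 12.5]), (184, [378.9, 8.5]), (439, [613.0, 144.0]), (662, [253.9, 170.8]), (569, [15.7, 449.7])]
s3 [(14152, [79.9, 42.1]), (188, [379.0, 8.7]), (885, [584.9, 128.3]), (662, [253.8, 170.8]), (555, [15.7, 449.6])]
s11 [(14140, [79.9, 42.1]), (683, [245.4, 12.5]), (187, [379.0, 8.7]), (175, [531.0, 98.5]), (402, [615.1, 145.2]), (661, [254.0, 171.2])]
s18 [(14138, [79.8, 42.1]), (684, [245.4, 12.5]), (189, [379.0, 8.8]), (390, [615.9, 145.7]), (631, [253.7, 170.9]), (557, [15.6, 449.6])]
side0 [(2574, [113.8, 51.3]), (240, [380.9, 237.9]), (1964, [361.1, 454.1])]
d18 [(3550, [98.2, 52.9]), (232, [380.9, 237.8]), (2833, [361.1, 448.8])]
```

The box has not moved; the change was only shadow. Handing in.

```bash
python3 -c "
from bench import robot
print(robot.hand_in())"
```

```text
the job is handed in; nothing more can be done
None
```

The job is handed in, but no verdict came back: by my last measurements the tray lies under all three hooks, the hooks point forward, both carriers that were in the rack hang on hooks 1 and 3, and the fan toggle is on, though I viewed 15 pictures against the limit of 14.

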